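# Stamp a heel block in the bench press

## Task

Get the shoe heel block stamped: first slide it along the bed of the little press until its rounded end is fully home against the fence, between the guides. Then, on the sloping control box, push the sprung selector knob down, only then turn it (never force it round while it is up) clockwise from the round stud to the long ridge and let it click back up there. Only after that press the press's plunger right down to its stop, hold it there for half a second and let it rise again; leave the block home, the selector at the ridge and the other things on the bench where they are.

Things in the scene. Friction and masses are not known exactly. Their poses are not given: they have to be found in the camera images.
- press: Small grey bench stamping press, fixed; it stands on the robot's left or right, the control box on the other side. Origin: centre of the underside of its bed plate; x runs from its open near end to its fence (away from the robot), z up. Bed plate 230 (x) by 170 (y) mm, its top 18 mm above the origin. A portal with the plunger on top stands over the fence end.
- fence_face (a point): On the bed, at the middle of the fence's face (press x = +67 mm, bed height 18 mm); axes as the press. The fence is a steel bar across the bed, 14 mm high. The block is home when its rounded tip touches it.
- guide_mouth (a point): On the bed, in the middle of the mouth of the two steel guides (press x = +8 mm); axes as the press. The guides are 10 mm high: flared ends from x = +8 mm (about 65 mm apart) to x = +18 mm, then parallel, 51 mm apart, up to the fence.
- head_edge (a point): Middle of the lower front edge of the portal's head block (press x = +15 mm, 92 mm above the bench); axes as the press. The block spans x = +15 to +90, y = -75 to +75, z = 92 to 137 mm, on posts beside the guides. The gripper cannot stand upright close to it: tilt the tool 25 to 45 degrees, fingers pointing down and towards the fence.
- heel_piece: Loose brown stacked-leather heel block lying flat on the bed, 94 (x) by 48 (y) by 16 mm thick, 65 g; origin at the centre of its underside. Near end square, at x = -47 mm; far end a half round, tip at x = +47 mm. It starts 50 to 70 mm short of home, slightly askew; home, its origin is at press x = +20, y = 0 mm. It can be gripped across its width within 25 mm of the near end, clear of the guides.
- plunger_top (a point): Centre of the top of the press's plunger: a domed black mushroom head 46 mm across, on top of the head block, 181 mm above the bench when up, straight above x = +45 mm, y = 0 of the press. It moves straight down.
- plunger (a joint): Plunger travel in m: 0 up, 0.014 fully down at its stop. Spring: 5 N to start it moving, 12 N at the stop; it rises by itself.
- console: Grey control box, fixed, 155 (x) by 130 (y) mm, 123 mm tall at the back. Origin: under its middle, on the bench; x away from the robot. Its panel slopes up away from the robot at 35 degrees, so the knob's axis leans 35 degrees from vertical towards -x, and the tool must lean with it. The axis leaves the panel at x = -12, y = 0, z = 79 mm.
- stud (a point): Small round steel stud on the panel, 10 mm across, 46 mm from the knob's axis, 0.6 rad to the left of straight uphill (seen from the robot): the pointer nose is here at the start, locked.
- ridge (a point): Long raised steel ridge on the panel, 26 by 6 mm, 50 mm from the knob's axis, 0.6 rad to the right of straight uphill: the stamping position, where the pointer nose must be left.
- selector_grip (a point): On the axis of the black selector knob, 36 mm out from the panel when up; it moves and turns with the knob. z: the knob's axis, out of the panel; x: along the grip bar to the pointer nose. Flange 50 mm across, face 18 mm out from the panel; on it the grip bar, 46 long (x) by 14 mm thick (y), from 18 to 44 mm out; the nose reaches 34 mm from the axis.
- selector_turn (a joint): Selector angle in rad, growing clockwise seen facing the panel: -0.1 to 0.09 is the locked position at the stud, 1.11 to 1.3 the stamping position at the ridge; end stops at -0.1 and 1.3. In between it turns only while pressed at least 5.5 mm; let go there it stays half down. Light friction.
- selector_press (a joint): Selector push in m along its axis: 0 up, 0.008 fully pressed. Spring: 5 N to start, 9 N fully pressed; it springs back up by itself at the stud and at the ridge.
- shoe_last: Green shoe last (a solid foot form), 250 long, 80 wide, 150 mm tall, loose; origin on the underside near its middle. Bystander: leave it alone.
- tape_roll: Roll of cream masking tape lying flat, 90 mm across, 22 mm high; origin at the centre of its underside. Bystander: leave it alone.
- grey_cup: Grey plastic cup, 56 mm across, 75 mm high; origin at the centre of its underside. Bystander: leave it alone.
- bundle_a: Banded bundle of six pink shoe pieces, about 135 by 56 mm, 30 mm high; origin under its middle. Bystander: leave it alone.
- bundle_b: Banded bundle of four pink shoe pieces, about 135 by 56 mm, 20 mm high; origin under its middle. Bystander: leave it alone.
- pencil: Black pencil lying along its x, 165 mm long, 7 mm thick; origin under its middle. Bystander: leave it alone.
- hammer: Hammer lying on the bench along its x; origin under its middle. Bystander: leave it alone.
Mind the look-alikes: they are no part of the job. Leave any red or turquoise look-alike of the heel_piece alone.

How it is judged (in metres and radians):
On the way, in this order (a step that is already met when the one before it is completed fails the run):
1. the heel block is home against the fence, between the guides (x of heel_piece in the frame of press above 0.0165 m and y of heel_piece in the frame of press between -0.005 and 0.005 m and z of heel_piece in the frame of press between 0.014 and 0.022 m and angle between the x axis of heel_piece and the x axis of press, either way round below 0.15 rad), for 0.2 s.
2. the selector has clicked up at the long ridge (value of joint selector_turn above 1.08 rad and value of joint selector_press below 0.0015 m), for 0.2 s.
3. the plunger is held down at its stop, with the block home and the selector at the ridge (all of step 1 and all of step 2 and value of joint plunger above 0.0122 m), for 0.2 s.
At the end, for the whole second after the job is handed in: The heel block lies flat and at rest on the bed, within 3.5 mm of the fence, within 5 mm sideways and 0.15 rad of straight; the selector is past 1.08 rad and up (pressed less than 1.5 mm); the plunger is back up (within 2 mm) (all of step 1 and all of step 2 and value of joint plunger below 0.002 m and linear speed of heel_piece below 0.02 m/s); the robot touches nothing.
It fails at once if the selector is forced round without being pushed down (pressed under 3 mm between the stud and the ridge) (value of joint selector_turn between 0.125 and 1.05 rad and value of joint selector_press below 0.003 m).
It fails at once if the plunger is pressed (over 6 mm) before the block is home and the selector is at the ridge (value of joint plunger above 0.006 m and (value of joint selector_turn below 1.05 rad or x of heel_piece in the frame of press below 0.0145 m)).
It fails at once if a bystander is moved by more than 30 mm (distance of any of shoe_last, tape_roll, grey_cup, bundle_a, bundle_b, pencil, hammer from where it was at the start of the episode above 0.03 m).
It also fails if it takes over 62 s, if anything falls off the work surface, if the arm or the gripper's body presses on something with over 40 N, if the wrist force passes 120 N, or if a joint passes its speed limit or range.

## Robot

A 6-joint arm with a two-finger parallel gripper is mounted at the origin on the work surface. World frame = base frame: x ahead of the robot, y to its left, z up, the work surface at z = 0. Lengths are in m, angles in degrees, forces in N, time in s.
With the tool pointing down it reaches from about 0.25 to 0.725 m from the base axis. Payload 9.7 kg.
Tool frame: the origin (TCP) lies on the centre line of the jaws, within the pads' length; the fingertips stand 19 mm ahead of it and the grasp point (between the pads) is the TCP; z points along the fingers, y is the direction in which the jaws open and shut (so a half turn about z gives the same grasp; the last joint's range is limited). The gripper opens to 85 mm and grips with 20 to 120 N. Pads are 22 mm wide; open, the fingers measure 114 mm over their backs; the gripper's body (76 mm by 85 mm) begins 54 mm behind the grasp point. The pads swing forward as they close: fully open they stand 13 mm farther back than shut.
Start: joints at [-76.547, 4.979, 10.078, 95.1, 0, 90], TCP at [0.128, -0.535, 0.25] pointing down, gripper open.
Joint ranges: [-179.16, 179.16], [-48.56, 103.87], [-65.8, 70.77], [-126.05, 130.52], [-82.76, 87.17], [-180, 180]. Speed limits (degrees/s): [127.2, 127.2, 147.25, 180, 180, 180].

## Interface

Orientations are given as [roll, pitch, yaw] about the fixed x, y, z axes, in that order (R = Rz(yaw) Ry(pitch) Rx(roll)).
In Python, from workcell import bot gives the robot as it stands.
- The arm moves only by the tool servo_tool, never from a script. Its argument "motion" is a list that holds one entry, the list of rows, each a list of 6 numbers: the shift along the tool's x, y, z in mm, then the turn, a rotation vector about the tool's x, y, z in rad. A call has 1 to 5 rows; each row shifts and turns the commanded pose from where the row before left it, along the tool's axes as they then stand; what a row does not reach is not made up. A row lasts 1/10 s, in which the tool goes at most 50 mm and 8.59 degrees, less where a joint would pass 70% of its speed; a pose out of reach is approached as far as the arm can. A call is refused whole if a number of a shift passes 50 or a number of a turn 0.15, either way. A call with a gripper value outside its range is refused whole. "gripper" is the finger opening in mm, from 0 to 85.4, set as the call begins (left out, the last holds). The fingers move at their own pace and stop on an object; "newtons" is the grip in N (left out, the last holds). Time passes only in rows, so rows that do not move let the fingers close. It gives the time, the measured TCP pose, the force and the opening at its end, in the units of the state.
- bot.get_obs(): the state, without advancing time (a new reading comes with each control period).
- bot.camera(name): name is "scene" or "top" or "wrist"; returns a dict with "color" (400x640x3 uint8, red, green, blue), "fx", "fy", "cx", "cy" (pixels), "R" (3x3) and "t" (3): a world point X has camera coordinates R X + t. Camera axes: x right, y down, z forward; pixel columns grow to the right and rows downward; lengths in m; the calibration is good to about 2 mm. A picture is of the moment at which its call begins. There is no depth.
- bot.job_done(): hands the job in, once; it reports no verdict.
Trained networks look in a picture, given as the dict that the camera call returned (one of the last four; its "shot" number tells which), for a name from the list of things; names that differ only in an ending like _2 or _b are one class to them, and where a whole thing is asked for, a point or a joint stands for the part that bears it (a point fixed in the world has none). Each returns a list of dicts, best first, with "confidence" (0 to 1); they miss things now and then, are a little off and sometimes report something else, mostly with a low value. They report only what shows in the picture. A call takes as long as a camera call. They do not tell look-alikes from the thing itself.
- bot.look_for(picture, label): "rect" ([left, top, width, height] in pixels, round what is visible of it).
The state is a dict: "time": time; "q": joint angles; "qd": joint speeds; "joint_efforts": joint torques, N m; "ee_pos": TCP position; "tcp_rot": TCP orientation; "wrist_force": force on the tool from outside, world axes, zero at the start; "torque": the same for the moment, N m; "opening": finger opening in m.
Only numpy, scipy, OpenCV 4.12 (cv2) and the standard library are available. Lean on these libraries where they do the work, as an engineer would, in place of code of your own. Each camera call takes 0.05 s, during which the arm holds its last target.

## Working session

There is one attempt and no reset: what is moved stays moved. The work goes in short steps, Python scripts to look and compute and a tool call to move; the robot and the scene stay as the last step left them, time stands still between calls to the robot, and variables do not carry over. Pictures are saved under pics/ and viewed, and the job is handed in when it is done.

Besides the shell and the picture viewer there is one more tool, called after ">>>" by a JSON object that holds its "fn" and its "kwargs". servo_tool: Moves the arm, as the interface text tells. Its arguments: {"type":"object","properties":{"motion":{"type":"array","items":{"type":"array","items":{"type":"array","items":{"type":"number"}}}},"gripper":{"type":"number"},"newtons":{"type":"number"}},"required":["motion"]}

```bash
mkdir -p pics; ls; cat > h.py <<'E'
import numpy as np, cv2
from workcell import bot
def save(p,name): cv2.imwrite('pics/'+name, cv2.cvtColor(p['color'],cv2.COLOR_RGB2BGR))
def proj(p,X):
    c=np.array(p['R'])@np.array(X,float)+np.array(p['t']); return np.array([p['fx']*c[0]/c[2]+p['cx'],p['fy']*c[1]/c[2]+p['cy']])
def ray(p,u,v,z):
    R=np.array(p['R']);t=np.array(p['t']);C=-R.T@t
    d=R.T@np.array([(u-p['cx'])/p['fx'],(v-p['cy'])/p['fy'],1.0]); s=(z-C[2])/d[2]; return C+s*d
E
python3 - <<'E'
from h import *
import pickle
print(bot.get_obs())
for n in ['scene','top','wrist']:
    p=bot.camera(n); save(p,n+'0.png'); pickle.dump(p,open(n+'0.pkl','wb'))
    print(n,p['fx'],p['fy'],p['cx'],p['cy'],np.round(p['R'],4).tolist(),np.round(p['t'],4).tolist())
    if n!='wrist':
        for l in ['press','heel_piece','console','selector_grip','plunger_top','head_edge','guide_mouth','stud','ridge','fence_face']:
            try: print(l,[(np.round(d['rect']).tolist(),round(d['confidence'],2)) for d in bot.look_for(p,l)])
            except Exception as e: print(l,e)
E
```

```text
pics
{'time': 0.0, 'q': array([-7.65478171e+01,  5.01229909e+00,  1.00317466e+01,  9.51007241e+01,
        1.35975817e-03,  8.99971368e+01]), 'qd': array([-0.07836377, -0.0433684 , -0.03751616, -0.15908811,  0.08179015,
        0.07423882]), 'joint_efforts': array([ 1.73126999e-03, -5.20391750e+01,  4.64800358e+01,  1.64446549e-02,
        1.70314242e-04, -1.06022864e-05]), 'ee_pos': array([ 0.1279021 , -0.534689  ,  0.24954731]), 'tcp_rot': array([-1.79918723e+02, -1.36381844e-03,  1.34550442e+01]), 'wrist_force': array([ 0.27004177,  0.48217758, -0.95142444]), 'torque': array([-0.02321487, -0.01156068,  0.00978929]), 'opening': 0.08500717783475116}
scene 432.4227216723551 432.4227216723551 315.0656363013134 199.228750943656 [[-0.2746, 0.9616, -0.0002], [0.6796, 0.1939, -0.7075], [-0.6803, -0.1944, -0.7067]] [0.1406, -0.2825, 1.77]
press [([227.0, 184.0, 64.0, 67.0], 0.82), ([337.0, 209.0, 58.0, 58.0], 0.48), ([419.0, 243.0, 39.0, 81.0], 0.36)]
heel_piece [([264.0, 159.0, 16.0, 25.0], 0.73), ([197.0, 182.0, 24.0, 24.0], 0.68)]
console [([337.0, 206.0, 58.0, 60.0], 0.58)]
selector_gr
[... 675 characters left out ...]
0, 211.0, 24.0, 38.0], 0.66), ([392.0, 196.0, 23.0, 35.0], 0.56)]
console [([238.0, 150.0, 63.0, 77.0], 0.64)]
selector_grip [([256.0, 185.0, 17.0, 23.0], 0.66)]
plunger_top [([396.0, 164.0, 22.0, 20.0], 0.78)]
head_edge [([359.0, 156.0, 77.0, 95.0], 0.87)]
guide_mouth [([359.0, 155.0, 81.0, 99.0], 0.58)]
stud [([240.0, 149.0, 58.0, 78.0], 0.57), ([398.0, 161.0, 19.0, 23.0], 0.47)]
ridge [([238.0, 149.0, 60.0, 78.0], 0.71)]
fence_face [([361.0, 155.0, 79.0, 94.0], 0.63), ([395.0, 163.0, 24.0, 20.0], 0.23)]
wrist 281.9723741049936 281.9723741049936 318.0244864537878 200.7753100605197 [[0.232, -0.9727, 0.0009], [-0.9353, -0.2229, 0.2749], [-0.2672, -0.0646, -0.9615]] [-0.5498, -0.0346, 0.3773]
```

```bash
python3 - <<'E'
import cv2
a=cv2.imread('pics/scene0.png');cv2.imwrite('pics/s0c.png',cv2.resize(a[130:330,180:480],None,fx=2.66,fy=2.66,interpolation=cv2.INTER_CUBIC))
a=cv2.imread('pics/top0.png');cv2.imwrite('pics/t0c.png',cv2.resize(a[130:330,220:500],None,fx=2.85,fy=2.85,interpolation=cv2.INTER_CUBIC))
E
```

```text
(no output)
```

View pics/s0c.png

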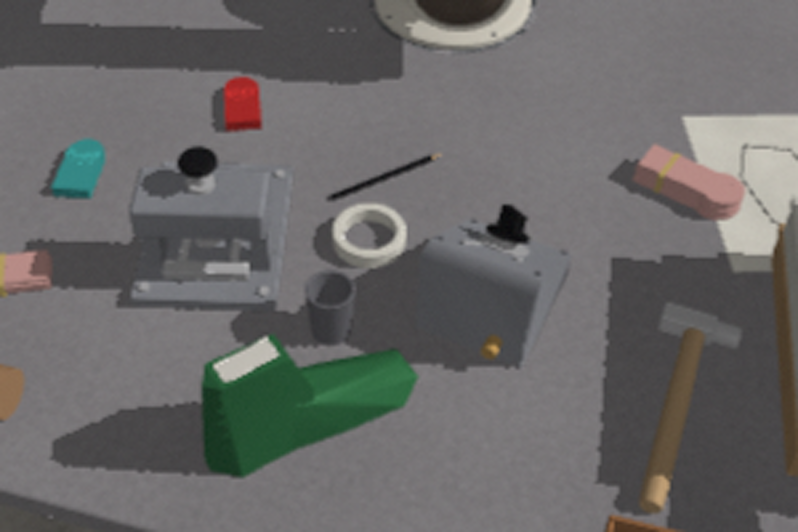

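View pics/t0c.png

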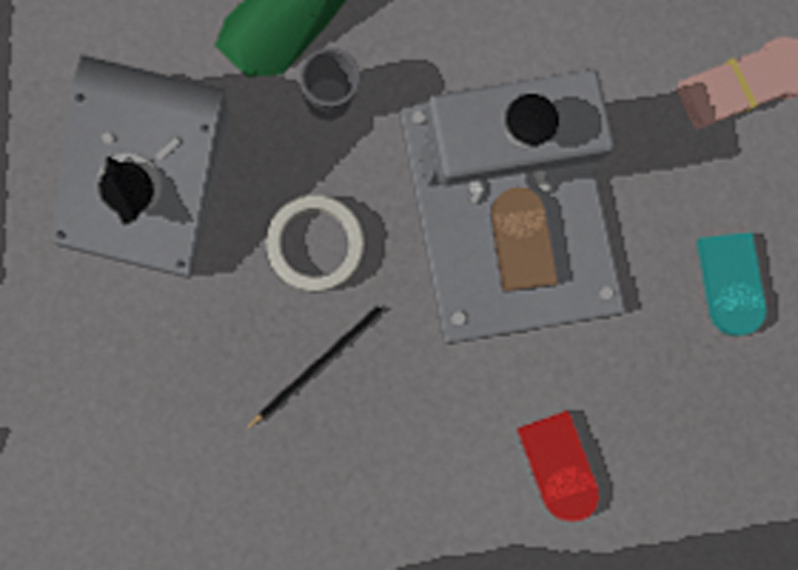

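View pics/top0.png

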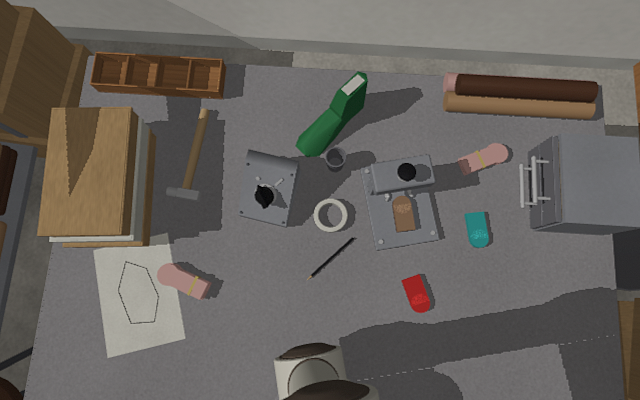

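View pics/wrist0.png

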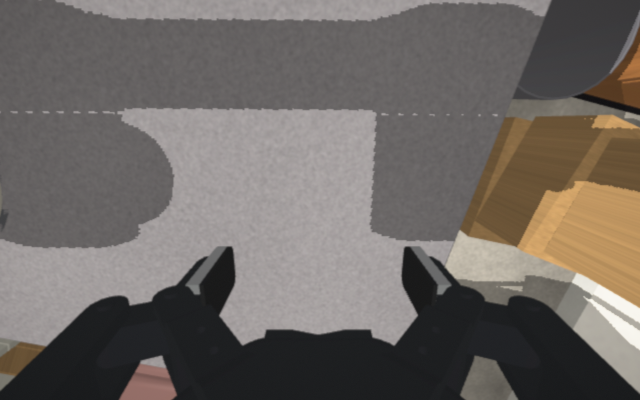

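The candidates for the heel block in top0 are brown at (403,213) on the press bed, turquoise at (478,229) and red at (417,293). By the description it is the brown one. Next I'll take close crops to measure.

```bash
python3 - <<'E'
import cv2
a=cv2.imread('pics/top0.png')
cv2.imwrite('pics/tp.png',cv2.resize(a[150:255,352:452],None,fx=5.7,fy=5.7,interpolation=cv2.INTER_CUBIC))
cv2.imwrite('pics/tc.png',cv2.resize(a[145:230,232:304],None,fx=7,fy=7,interpolation=cv2.INTER_CUBIC))
E
```

```text
(no output)
```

View pics/tp.png

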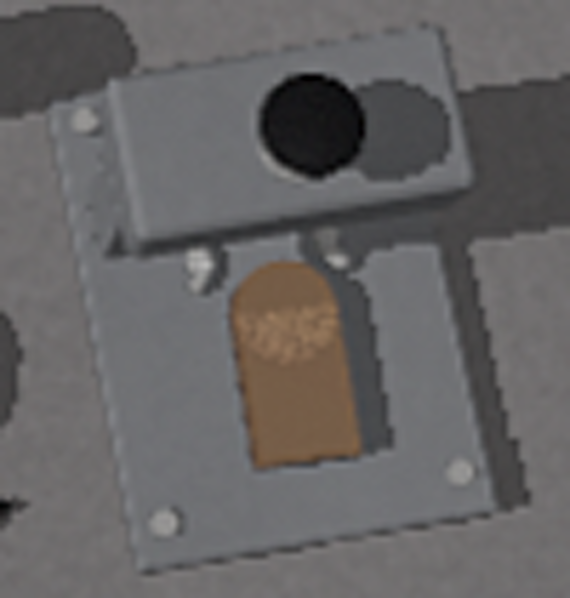

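View pics/tc.png

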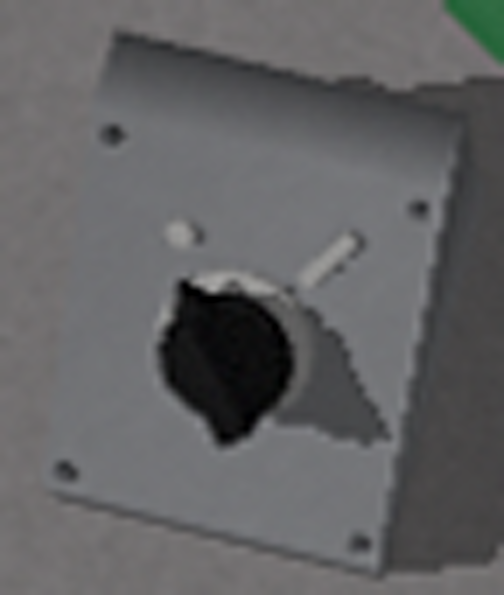

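```bash
cat > fit.py <<'E'
from h import *
import pickle
from scipy.optimize import least_squares
def px(x,y,f,ox,oy): return np.array([(x+.5)/f-.5+ox,(y+.5)/f-.5+oy])
def fit(p,pts,x0):
    def res(s):
        c,si=np.cos(s[2]),np.sin(s[2]); r=[]
        for X,u in pts:
            W=[s[0]+c*X[0]-si*X[1],s[1]+si*X[0]+c*X[1],X[2]]
            r+=list(proj(p,W)-u)
        return np.array(r)
    o=least_squares(res,x0,loss='soft_l1'); return o.x,res(o.x).reshape(-1,2)
E
python3 - <<'E'
from fit import *
p=pickle.load(open('top0.pkl','rb'))
P=lambda x,y:px(x,y,5.7,352,150)
m=1e-3
pts=[((-115,85,18),P(140,568)),((-115,-85,18),P(493,512)),((115,85,18),P(52,108)),((90,75,137),P(112,80)),((90,-75,137),P(438,28)),((15,-75,137),P(470,183)),((45,0,178),P(313,124))]
pts=[(np.array(a)*m,b) for a,b in pts]
x,r=fit(p,pts,[.47,-.2,0]); print('press',x[:2],np.degrees(x[2])); print(r.round(2))
# heel: top z 34mm
q=[((-47,24,34),P(255,468)),((-47,-24,34),P(361,453)),((23,24,34),P(230,300)),((47,0,34),P(287,260))]
q=[(np.array(a)*m,b) for a,b in q]
h,r=fit(p,q,[.44,-.2,0]); print('heel',h[:2],np.degrees(h[2]));print(r.round(2))
d=h[:2]-x[:2];c,s=np.cos(x[2]),np.sin(x[2]);print('heel in press',c*d[0]+s*d[1],-s*d[0]+c*d[1],np.degrees(h[2]-x[2]))
C=lambda x,y:px(x,y,7,232,145)
t=np.radians(35);ax=np.array([-12,0,79.]);u=np.array([np.cos(t),0,np.sin(t)]);n=np.array([-np.sin(t),0,np.cos(t)]);Y=np.array([0,1,0.])
q=[(ax+46*(np.cos(.6)*u+np.sin(.6)*Y)+3*n,C(183,235)),(ax+50*(np.cos(.6)*u-np.sin(.6)*Y)+3*n,C(331,262)),
 ((-77.5,65,33.1),C(52,490)),((-77.5,-65,33.1),C(382,575)),((77.5,65,115),C(118,32)),((77.5,-65,115),C(465,118)), (ax+44*n,C(222,362))]
q=[(np.array(a)*m,b) for a,b in q]
h,r=fit(p,q,[.47,.15,0]); print('console',h[:2],np.degrees(h[2]));print(r.round(2))
E
```

```text
press [ 0.55870172 -0.16952377] 13.391456376656116
[[-0.37  1.47]
 [ 1.01  0.26]
 [-1.33 -1.33]
 [-1.94 -0.36]
 [ 0.75 -1.26]
 [ 1.91  0.79]
 [-0.22  0.08]]
heel [ 0.53101917 -0.18024379] 8.18377254828567
[[ 0.02 -1.  ]
 [-0.3   0.17]
 [ 1.38  2.18]
 [-0.65 -0.38]]
heel in press -0.029412665734816764 -0.004017195321514226 -5.207683828370445
console [0.56309361 0.17576098] -9.47593992285543
[[ 0.32 -0.75]
 [ 0.29 -1.06]
 [-0.6   0.17]
 [ 0.19 -0.88]
 [ 0.02  1.12]
 [ 0.64  0.07]
 [-1.42  3.27]]
```

```bash
cat >> h.py <<'E'
from scipy.spatial.transform import Rotation as Ro
def pose():
    o=bot.get_obs(); return np.array(o['ee_pos']),Ro.from_euler('xyz',o['tcp_rot'],degrees=True).as_matrix(),o
PX=np.array([.5587,-.1695]);PA=np.radians(13.39)
CX=np.array([.5631,.1758]);CA=np.radians(-9.48)
def fr(xy,a,v):
    v=np.array(v,float);c,s=np.cos(a),np.sin(a);return np.array([xy[0]+c*v[0]-s*v[1],xy[1]+s*v[0]+c*v[1],v[2]])
def press(v): return fr(PX,PA,np.array(v)*1e-3)
def cons(v): return fr(CX,CA,np.array(v)*1e-3)
def to(T,Rt):
    "report delta in tool axes: mm, and rotvec"
    t,R,o=pose(); d=R.T@(np.array(T)-t)*1e3; r=Ro.from_matrix(R.T@Rt).as_rotvec()
    print('time',round(o['time'],2),'shift',d.round(1),'rot',r.round(3),'F',np.round(o['wrist_force'],1),'open',round(o['opening']*1e3,1),'q',np.round(o['q'],0)); return d,r
def Rt(yaw,tilt,): # yaw rad of x axis, tilt deg of fingers toward +x
    return Ro.from_euler('z',yaw).as_matrix()@np.diag([1,-1,-1.])@Ro.from_euler('y',tilt,degrees=True).as_matrix()
E
python3 - <<'E'
from h import *
import pickle
p=pickle.load(open('wrist0.pkl','rb'));R=np.array(p['R']);C=-R.T@np.array(p['t'])
t,Rr,o=pose()
print('cam in tool',Rr.T@(C-t)*1e3,(Rr.T@R.T).round(3).tolist())
print(Rt(PA,35)[:,2])
to(press([-90,0,250]),Rt(PA,0)); to(press([-90,0,250]),Rt(PA,35))
print(press([45,0,181]),press([-47,0,18]))
E
```

```text
cam in tool [  70.07564976   -0.4909625  -122.46362719] [[-0.001, -0.961, -0.275], [1.0, -0.001, 0.001], [-0.001, -0.275, 0.961]]
[ 0.55798451  0.13282775 -0.81915204]
time 1.15 shift [ 4.140e+02 -2.553e+02  3.000e-01] rot [-0.     0.     0.001] F [-0.5 -0.4  0.5] open 85.4 q [-77.   5.  10.  95.  -0.  90.]
time 1.15 shift [ 4.140e+02 -2.553e+02  3.000e-01] rot [-0.     0.611  0.001] F [-0.5 -0.4  0.5] open 85.4 q [-77.   5.  10.  95.  -0.  90.]
[ 0.60247673 -0.15907898  0.181     ] [ 0.51297763 -0.18038417  0.018     ]
```

>>> {"fn": "servo_tool", "kwargs": {"motion": [[[41, -25.5, 0, 0, 0, 0], [41, -25.5, 0, 0, 0, 0], [41, -25.5, 0, 0, 0, 0], [41, -25.5, 0, 0, 0, 0], [41, -25.5, 0, 0, 0, 0]]], "gripper": 20}}

```text
time: 1.65
ee_pos: [0.2986, -0.3617, 0.2505]
tcp_rot: [180.0, -0.0, 13.4]
wrist_force: [0.8, -0.2, -0.1]
opening: 0.02
```

>>> {"fn": "servo_tool", "kwargs": {"motion": [[[41, -25.5, 0, 0, 0, 0], [41, -25.5, 0, 0, 0, 0], [41, -25.5, 0, 0, 0, 0], [41, -25.5, 0, 0, 0, 0], [41, -25.5, 0, 0, 0, 0]]]}}

```text
time: 2.15
ee_pos: [0.4685, -0.1898, 0.2505]
tcp_rot: [180.0, -0.0, 13.5]
wrist_force: [0.2, -0.5, 0.8]
opening: 0.0199
```

```bash
python3 - <<'E'
from h import *
import pickle
to(press([-90,0,250]),Rt(PA,35))
p=bot.camera('wrist');save(p,'w1.png');pickle.dump(p,open('w1.pkl','wb'))
E
```

```text
time 2.15 shift [2.4 1.2 0.5] rot [0.    0.61  0.001] F [ 0.2 -0.5  0.8] open 19.9 q [-22.  -1.   4.  95.  -0. 144.]
```

View pics/w1.png

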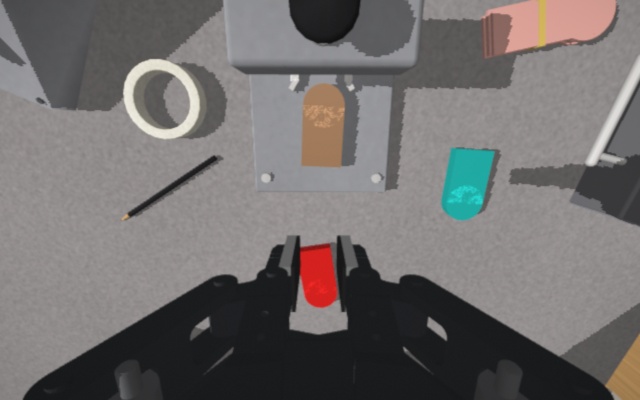

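The image shows the press near corners at about (257,192) and (388,190), the brown block from (302,165) up to its tip at (323,84), and the guide mouths at (294,80) and (350,82). The red look-alike lies under the fingers but well below them.

```bash
python3 - <<'E'
import cv2
a=cv2.imread('pics/w1.png')
cv2.imwrite('pics/w1c.png',cv2.resize(a[60:200,225:425],None,fx=4,fy=4,interpolation=cv2.INTER_CUBIC))
E
```

```text
(no output)
```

View pics/w1c.png

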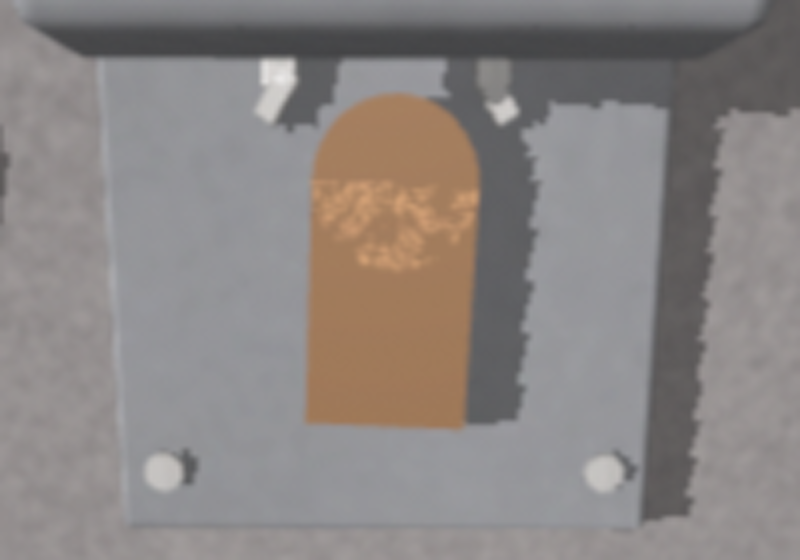

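```bash
python3 - <<'E'
from fit import *
p=pickle.load(open('w1.pkl','rb'));m=1e-3
P=lambda x,y:px(x,y,4,225,60)
# guides: inner mouth corners y=+-32.5 at x=8, z=28 : front tips approx
pts=[((-115,85,18),P(128,525)),((-115,-85,18),P(640,525)),((8,34.5,28),P(264,122)),((8,-34.5,28),P(506,122)),((15,75,92),P(85,55)),((15,-75,92),P(695,55))]
pts=[(np.array(a)*m,b) for a,b in pts]
x,r=fit(p,pts,[.5587,-.1695,.23]);print('press',x[:2].round(4),np.degrees(x[2]));print(r.round(1))
x2,r=fit(p,pts[:4],[.5587,-.1695,.23]);print('press',x2[:2].round(4),np.degrees(x2[2]));print(r.round(1))
q=[((-47,24,34),P(306,423)),((-47,-24,34),P(464,428)),((23,24,34),P(315,165)),((23,-24,34),P(480,165)),((47,0,34),P(396,92))]
q=[(np.array(a)*m,b) for a,b in q]
h,r=fit(p,q,[.53,-.18,0]);print('heel',h[:2].round(4),np.degrees(h[2]));print(r.round(1))
for X in (x,x2,np.array([.5587,-.1695,np.radians(13.39)])):
    d=h[:2]-X[:2];c,s=np.cos(X[2]),np.sin(X[2]);print(c*d[0]+s*d[1],-s*d[0]+c*d[1],np.degrees(h[2]-X[2]))
E
```

```text
press [ 0.5628 -0.1705] 13.433623555805065
[[-1.6  0.7]
 [ 1.4  0.6]
 [ 0.1 -0.9]
 [-0.1 -0.9]
 [-5.9  0.3]
 [ 5.   0.3]]
press [ 0.5625 -0.1706] 13.441731289806512
[[-1.6  0.9]
 [ 1.4  0.9]
 [ 0.1 -0.6]
 [-0.1 -0.6]]
heel [ 0.5328 -0.1798] 11.353670660338944
[[ 0.  -0.8]
 [ 0.3 -0.7]
 [-1.   2.4]
 [-0.1  4. ]
 [ 0.7 -1.3]]
-0.03136935222112441 -0.0020371244451961278 -2.0799528954661213
-0.031019624748884776 -0.0020370414720923807 -2.0880606294675683
-0.02761738997194881 -0.004009793603296414 -2.036329339661057
```

```bash
sed -i 's/^PX=.*/PX=np.array([.562,-.1705]);PA=np.radians(13.43)/' h.py; python3 - <<'E'
from h import *
to(press([-118,0,42]),Rt(PA,25))
import pickle
p=pickle.load(open('top0.pkl','rb'))
print(ray(p,417,293,.01))
E
```

```text
time 2.2 shift [-27.7   6.4 207.7] rot [-0.002  0.434  0.004] F [-0.7  5.  -3. ] open 20.3 q [-22.  -1.   4.  95.   0. 145.]
[ 0.32558814 -0.22505298  0.01      ]
```

>>> {"fn": "servo_tool", "kwargs": {"motion": [[[-7, 1.6, 42, 0, 0, 0], [-7, 1.6, 42, 0, 0, 0], [-7, 1.6, 42, 0, 0, 0], [-7, 1.6, 42, 0, 0, 0], [0, 0, 0, 0, 0.145, 0]]]}}

```text
time: 2.7
ee_pos: [0.4395, -0.2025, 0.0739]
tcp_rot: [-179.5, -7.8, 13.5]
wrist_force: [-1.9, 0.2, 0.7]
opening: 0.0202
```

>>> {"fn": "servo_tool", "kwargs": {"motion": [[[0, 0, 0, 0, 0.145, 0], [0, 0, 0, 0, 0.145, 0]]]}}

```text
time: 2.9
ee_pos: [0.4419, -0.2042, 0.0825]
tcp_rot: [179.9, -25.3, 13.5]
wrist_force: [0.1, 0.4, -0.1]
opening: 0.02
```

```bash
python3 - <<'E'
from h import *
to(press([-118,0,42]),Rt(PA,25))
p=bot.camera('wrist');save(p,'w2.png')
E
```

```text
time 2.9 shift [-11.3  -4.9  39.4] rot [ 0.    -0.004  0.002] F [ 0.1  0.4 -0.1] open 20.0 q [-35. -21. -35.  58.  19. 135.]
```

View pics/w2.png

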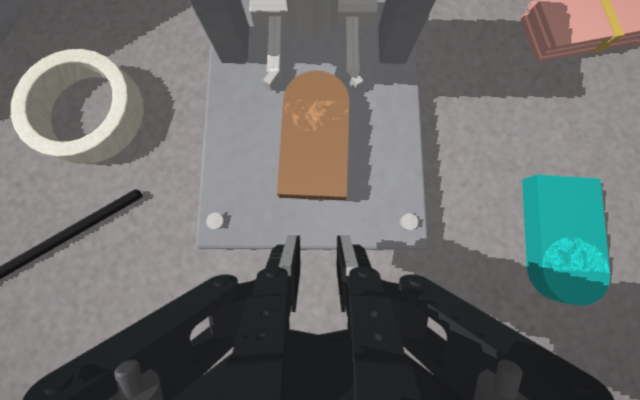

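The picture shows the fingertips at (295,240) and (345,240), short of the bed's near edge. The block's near end is at row 197, columns 278–347.

>>> {"fn": "servo_tool", "kwargs": {"motion": [[[-5.6, -2.5, 19.7, 0, 0, 0], [-5.6, -2.5, 19.7, 0, 0, 0], [0, 0, 0, 0, 0, 0]]]}}

```text
time: 3.25
ee_pos: [0.4455, -0.197, 0.0395]
tcp_rot: [-179.8, -24.7, 13.4]
wrist_force: [-0.8, 0.5, -0.1]
opening: 0.02
```

```bash
python3 - <<'E'
from h import *
import pickle
to(press([-118,0,42]),Rt(PA,25))
to(press([-100,0,42]),Rt(PA,25))
p=bot.camera('wrist');save(p,'w3.png')
p=bot.camera('scene');cv2.imwrite('pics/s3.png',cv2.resize(p['color'][140:280,180:400,::-1],None,fx=3.6,fy=3.6,interpolation=cv2.INTER_CUBIC))
E
```

```text
time 3.25 shift [ 2.4  1.2 -1.7] rot [-0.002  0.006 -0.001] F [-0.8  0.5 -0.1] open 20.0 q [-34. -19. -39.  53.  18. 136.]
time 3.25 shift [18.8  1.2  5.8] rot [-0.002  0.006 -0.001] F [-0.8  0.5 -0.1] open 20.0 q [-34. -19. -39.  53.  18. 136.]
```

View pics/w3.png

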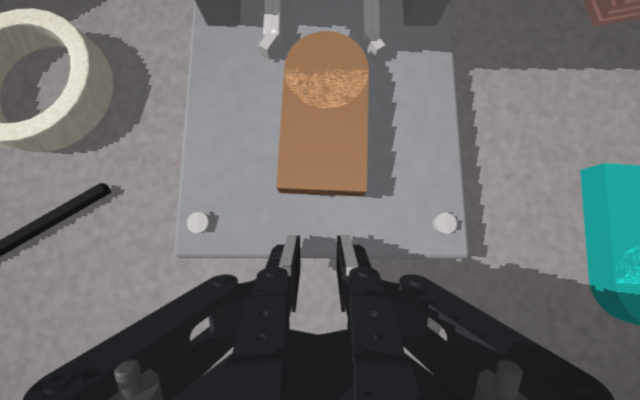

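>>> {"fn": "servo_tool", "kwargs": {"motion": [[[2.4, 1.2, -1.7, 0, 0, 0], [9.1, 0, 4.2, 0, 0, 0], [9.1, 0, 4.2, 0, 0, 0], [5.4, 0, 2.5, 0, 0, 0], [5.4, 0, 2.5, 0, 0, 0]]]}}

```text
time: 3.85
ee_pos: [0.4804, -0.1913, 0.045]
tcp_rot: [180.0, -24.9, 13.5]
wrist_force: [-3.3, -0.5, 5.1]
opening: 0.02
```

```bash
python3 - <<'E'
from h import *
to(press([-45,0,42]),Rt(PA,25))
p=bot.camera('wrist');save(p,'w4.png')
E
```

```text
time 3.85 shift [34.3 -1.2 19.2] rot [0.    0.001 0.001] F [-3.3 -0.5  5.1] open 20.0 q [-30. -16. -36.  52.  17. 139.]
```

View pics/w4.png

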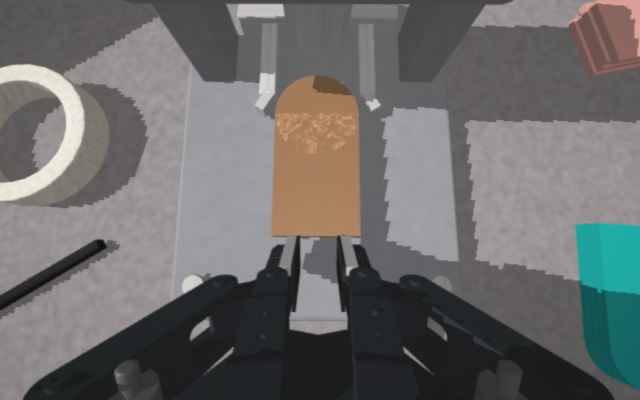

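>>> {"fn": "servo_tool", "kwargs": {"motion": [[[-1.3, 0, 2.7, 0, 0, 0], [0, 0, 0, 0, 0, 0]]]}}

```text
time: 4.1
ee_pos: [0.479, -0.1909, 0.0405]
tcp_rot: [-179.9, -24.9, 13.4]
wrist_force: [-0.2, 0.0, 0.2]
opening: 0.0201
```

>>> {"fn": "servo_tool", "kwargs": {"motion": [[[4.5, -0.3, 2.1, 0, 0, 0], [4.5, -0.3, 2.1, 0, 0, 0], [4.5, -0.3, 2.1, 0, 0, 0], [4.5, -0.3, 2.1, 0, 0, 0], [0, 0, 0, 0, 0, 0]]]}}

```text
time: 4.6
ee_pos: [0.4991, -0.1853, 0.0415]
tcp_rot: [180.0, -24.9, 13.5]
wrist_force: [-0.3, 0.1, 0.4]
opening: 0.0203
```

```bash
python3 - <<'E'
from h import *
to(press([-45,0,42]),Rt(PA,25))
p=bot.camera('wrist');save(p,'w5.png')
E
```

```text
time 4.6 shift [18.   0.2  7.8] rot [-0.     0.001  0.001] F [-0.3  0.1  0.4] open 20.3 q [-28. -14. -35.  50.  16. 141.]
```

View pics/w5.png

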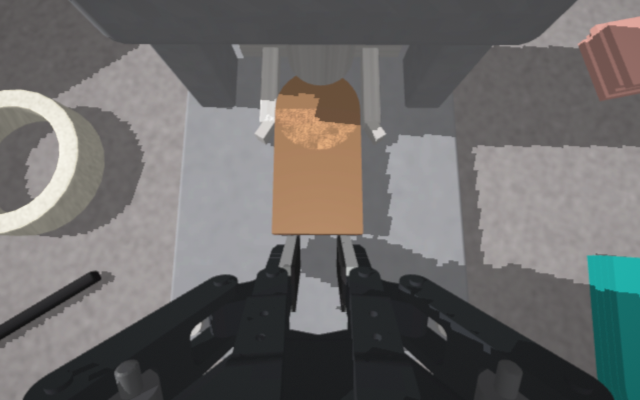

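The block is straight and entering the guides: its near end is at row 234, columns 273–362, and the guide lips are at (265,128) and (378,130).

>>> {"fn": "servo_tool", "kwargs": {"motion": [[[3.6, 0, 1.7, 0, 0, 0], [3.6, 0, 1.7, 0, 0, 0], [3.6, 0, 1.7, 0, 0, 0], [1.8, 0, 0.8, 0, 0, 0], [0, 0, 0, 0, 0, 0]]]}}

```text
time: 5.15
ee_pos: [0.5123, -0.1822, 0.0414]
tcp_rot: [-180.0, -24.9, 13.5]
wrist_force: [-0.1, -0.2, -0.4]
opening: 0.0201
```

>>> {"fn": "servo_tool", "kwargs": {"motion": [[[1.8, 0, 0.8, 0, 0, 0], [0.9, 0, 0.4, 0, 0, 0], [0, 0, 0, 0, 0, 0]]]}}

```text
time: 5.45
ee_pos: [0.515, -0.1816, 0.0415]
tcp_rot: [180.0, -24.9, 13.5]
wrist_force: [0.1, 0.1, -0.2]
opening: 0.02
```

>>> {"fn": "servo_tool", "kwargs": {"motion": [[[0.9, 0, 0.4, 0, 0, 0], [0.9, 0, 0.4, 0, 0, 0], [0, 0, 0, 0, 0, 0]]]}}

```text
time: 5.75
ee_pos: [0.5169, -0.1811, 0.0415]
tcp_rot: [180.0, -24.9, 13.5]
wrist_force: [-0.5, 0.3, 0.3]
opening: 0.02
```

```bash
python3 - <<'E'
from h import *
to(press([-45,0,42]),Rt(PA,25))
p=bot.camera('wrist');save(p,'w6.png')
E
```

```text
time 5.75 shift [1.4 0.1 0.1] rot [-0.     0.001  0.   ] F [-0.5  0.3  0.3] open 20.0 q [-27. -12. -33.  50.  16. 142.]
```

View pics/w6.png

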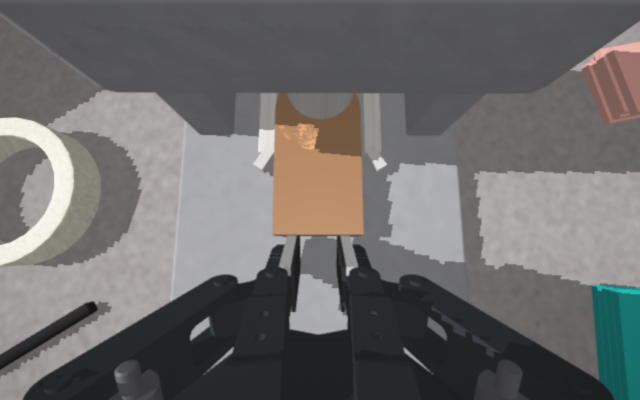

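>>> {"fn": "servo_tool", "kwargs": {"motion": [[[1.8, 0, 0.8, 0, 0, 0], [0.9, 0, 0.4, 0, 0, 0], [0, 0, 0, 0, 0, 0]]]}}

```text
time: 6.1
ee_pos: [0.5192, -0.1806, 0.0414]
tcp_rot: [-180.0, -24.8, 13.4]
wrist_force: [-7.2, -1.4, 4.5]
opening: 0.02
```

>>> {"fn": "servo_tool", "kwargs": {"motion": [[[0.9, 0, 0.4, 0, 0, 0], [0.9, 0, 0.4, 0, 0, 0], [0, 0, 0, 0, 0, 0]]]}}

```text
time: 6.4
ee_pos: [0.5196, -0.1805, 0.0413]
tcp_rot: [-180.0, -24.7, 13.3]
wrist_force: [-24.0, -3.5, 14.4]
opening: 0.0202
```

>>> {"fn": "servo_tool", "kwargs": {"motion": [[[0.9, 0, 0.4, 0, 0, 0], [0.9, 0, 0.4, 0, 0, 0], [0, 0, 0, 0, 0, 0]]]}}

```text
time: 6.7
ee_pos: [0.52, -0.1805, 0.0411]
tcp_rot: [-180.0, -24.5, 13.2]
wrist_force: [-41.6, -5.0, 26.1]
opening: 0.02
```

>>> {"fn": "servo_tool", "kwargs": {"motion": [[[0.9, 0, 0.4, 0, 0, 0], [0.9, 0, 0.4, 0, 0, 0], [0, 0, 0, 0, 0, 0]]]}}

```text
time: 7.0
ee_pos: [0.5204, -0.1805, 0.0411]
tcp_rot: [-179.9, -24.3, 13.1]
wrist_force: [-59.0, -7.4, 37.8]
opening: 0.0199
```

Contact is firm with TCP at press x ≈ -44 mm, which matches the home position. Backing off now.

>>> {"fn": "servo_tool", "kwargs": {"motion": [[[-6, 0, -2.8, 0, 0, 0], [-18, 0, -8.4, 0, 0, 0], [-18, 0, -8.4, 0, 0, 0], [0, 0, -20, 0, 0, 0], [0, 0, 0, 0, 0, 0]]]}}

```text
time: 7.5
ee_pos: [0.4727, -0.1927, 0.062]
tcp_rot: [179.9, -25.1, 13.5]
wrist_force: [0.6, -0.3, 0.7]
opening: 0.0197
```

```bash
python3 - <<'E'
from h import *
import pickle
to(press([-45,0,42]),Rt(PA,25))
p=bot.camera('wrist');save(p,'w7.png');pickle.dump(p,open('w7.pkl','wb'))
E
```

```text
time 7.5 shift [34.1 -0.9 38.1] rot [ 0.002 -0.001  0.001] F [ 0.6 -0.3  0.7] open 19.7 q [-31. -18. -35.  54.  17. 138.]
```

View pics/w7.png

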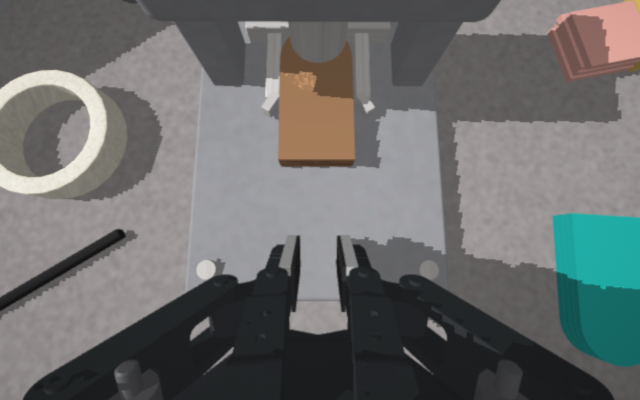

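```bash
python3 - <<'E'
from fit import *
p=pickle.load(open('w7.pkl','rb'));m=1e-3
pts=[((-115,85,18),(187,299)),((-115,-85,18),(446,299)),((8,34.5,28),(266,110)),((8,-34.5,28),(370,110))]
pts=[(np.array(a)*m,np.array(b)) for a,b in pts]
x,r=fit(p,pts,[.56,-.17,.23]);print(x[:2],np.degrees(x[2]));print(r.round(1))
for u,v,z in [(279,166,.018),(355,166,.018),(279,160,.034),(355,160,.034),(370,110,.028)]:
    d=ray(p,u,v,z)[:2]-x[:2];c,s=np.cos(x[2]),np.sin(x[2]);print((c*d[0]+s*d[1])*1e3,(-s*d[0]+c*d[1])*1e3)
to(cons([-12,0,79]),Rt(CA,35))
E
```

```text
[ 0.56299364 -0.17100091] 13.331407963859128
[[-5.   0.8]
 [ 7.3  0.8]
 [-0.2 -1.6]
 [ 0.2 -1.4]]
-28.406448950763277 26.290971654316174
-28.32992166645595 -25.028641414419877
-29.201798772336694 24.13938920482139
-29.128202992141237 -22.888262264950736
7.007085268632071 -34.32786843239382
time 7.55 shift [ 154.6 -342.    51.8] rot [-0.198  0.171  0.347] F [-0.9  0.2  0. ] open 20.1 q [-31. -18. -35.  54.  17. 138.]
```

The near end measures -28 to -29 mm (home is -27, and the same view reads the guide lip at +7 instead of +8), centred and square. So the block is home. Next is the console.

>>> {"fn": "servo_tool", "kwargs": {"motion": [[[21, 0, -45, 0, 0, 0], [21, 0, -45, 0, 0, 0], [21, 0, -45, 0, -0.145, 0], [12, 0, -47, 0, -0.145, 0], [0, -20, -15, 0, -0.145, 0]]], "gripper": 40}}

```text
time: 8.05
ee_pos: [0.4649, -0.1752, 0.262]
tcp_rot: [179.8, -2.4, 13.3]
wrist_force: [0.5, -0.3, -0.6]
opening: 0.0399
```

```bash
python3 - <<'E'
from h import *
to(cons([-80,0,280]),Rt(PA,0))
E
```

```text
time 8.05 shift [ 103.3 -349.9  -14.9] rot [ 0.004 -0.042 -0.002] F [ 0.5 -0.3 -0.6] open 39.9 q [-21.  -4.   2.  94.   1. 145.]
```

>>> {"fn": "servo_tool", "kwargs": {"motion": [[[13, -44, -2, 0, 0, 0], [13, -44, -2, 0, 0, 0], [13, -44, -2, 0, 0, 0], [13, -44, -2, 0, 0, 0], [13, -44, -2, 0, 0, 0]]]}}

```text
time: 8.55
ee_pos: [0.4757, 0.0576, 0.27]
tcp_rot: [-179.9, -2.4, 13.4]
wrist_force: [1.6, 1.0, 0.4]
opening: 0.0405
```

>>> {"fn": "servo_tool", "kwargs": {"motion": [[[13, -44, -2, 0, 0, 0], [13, -44, -2, 0, 0, 0], [12, -42, -2, 0, 0, 0], [0, 0, 0, 0, 0, 0]]]}}

```text
time: 8.95
ee_pos: [0.4923, 0.1556, 0.2778]
tcp_rot: [-178.3, -2.3, 16.7]
wrist_force: [-0.7, -0.6, -0.3]
opening: 0.0401
```

```bash
python3 - <<'E'
from h import *
import pickle
to(cons([-80,0,280]),Rt(PA,0))
p=bot.camera('wrist');save(p,'w8.png');pickle.dump(p,open('w8.pkl','wb'))
E
```

```text
time 8.95 shift [  1.9 -34.3  -1.1] rot [-0.03  -0.04   0.058] F [-0.7 -0.6 -0.3] open 40.1 q [ 17.  -1.   7.  96.   2. 180.]
```

View pics/w8.png

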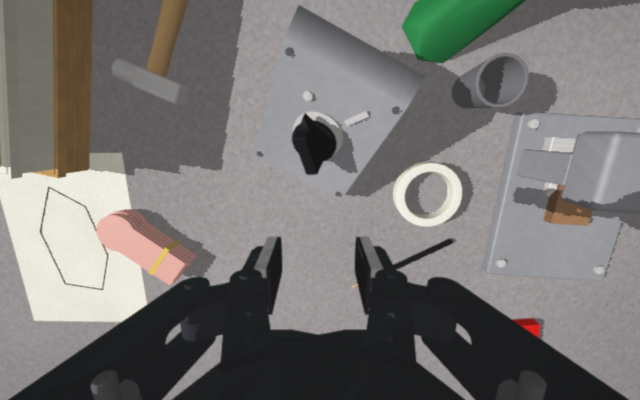

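```bash
python3 - <<'E'
import cv2
a=cv2.imread('pics/w8.png')
cv2.imwrite('pics/w8c.png',cv2.resize(a[0:205,245:435],None,fx=2.9*1.4,fy=2.9,interpolation=cv2.INTER_CUBIC)) if 0 else cv2.imwrite('pics/w8c.png',cv2.resize(a[60:205,245:435],None,fx=4,fy=4,interpolation=cv2.INTER_CUBIC))
E
```

```text
(no output)
```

View pics/w8c.png

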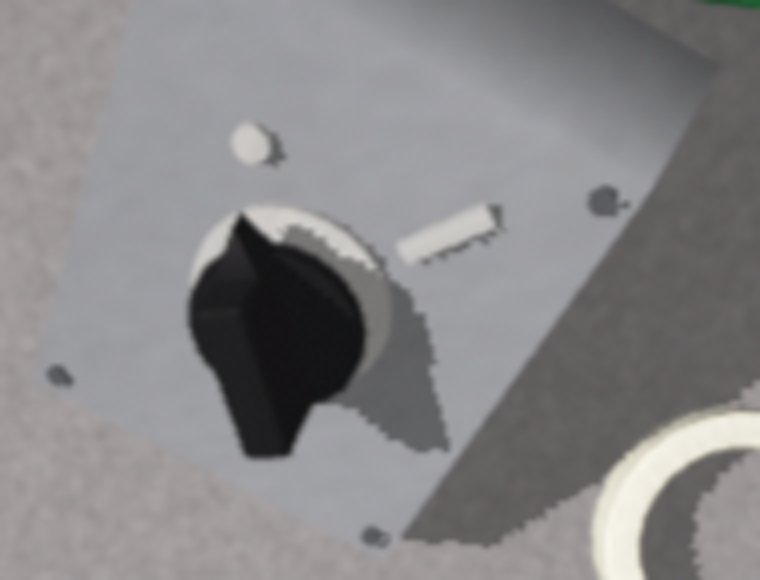

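```bash
cat > fc.py <<'E'
from fit import *
p=pickle.load(open('w8.pkl','rb'));m=1e-3
C=lambda x,y:px(x,y,4,245,60)
t=np.radians(35);ax=np.array([-12,0,79.]);u=np.array([np.cos(t),0,np.sin(t)]);n=np.array([-np.sin(t),0,np.cos(t)]);Y=np.array([0,1,0.])
d=lambda a:np.cos(a)*u+np.sin(a)*Y
q=[(ax+46*d(.6)+3*n,C(248,143)),(ax+50*d(-.6)+3*n,C(447,233)),((-77.5,65,33.1),C(42,373)),((-77.5,-65,33.1),C(403,541))]
q=[(np.array(a)*m,b) for a,b in q]
h,r=fit(p,q,[.563,.176,-.16]); print('console',h[:2],np.degrees(h[2]));print(r.round(2))
h2,r=fit(p,q[:2],h);print('2pt',h2[:2],np.degrees(h2[2]));print(r.round(2))
for hh in (h,[.5631,.1758,np.radians(-9.48)]):
  for th in (-.1,0,.09):
    b=d(.6-th)
    print(th,[( (proj(p,fr(hh[:2],hh[2],(ax+k*b+z*n)*m))-[245,60])*4+1.5).round(0) for k,z in ((23,44),(-23,44),(0,44),(34,22))])if 0 else None
    from h import fr
    print(th,[(((proj(p,fr(np.array(hh[:2]),hh[2],(ax+k*b+z*n)*m))-[245,60])*4+1.5).round(0)).tolist() for k,z in ((23,44),(-23,44),(34,22),(-23,18))])
E
python3 fc.py
```

```text
console [0.56445089 0.17703813] -7.104336152240592
[[ 0.26 -0.48]
 [ 0.72 -2.97]
 [-0.54  6.53]
 [-0.86  4.11]]
2pt [0.56290218 0.17780389] -9.627005131906223
[[ 0.27  0.1 ]
 [-0.27 -0.12]]
-0.1 [[220.0, 311.0], [287.0, 458.0], [229.0, 225.0], [311.0, 399.0]]
0 [[228.0, 310.0], [279.0, 458.0], [241.0, 222.0], [303.0, 399.0]]
0.09 [[236.0, 309.0], [272.0, 458.0], [253.0, 222.0], [296.0, 400.0]]
-0.1 [[220.0, 314.0], [281.0, 462.0], [233.0, 228.0], [308.0, 404.0]]
0 [[229.0, 313.0], [274.0, 463.0], [245.0, 226.0], [300.0, 405.0]]
0.09 [[237.0, 313.0], [266.0, 463.0], [257.0, 226.0], [293.0, 405.0]]
```

```bash
sed -i 's/^CX=.*/CX=np.array([.563,.1778]);CA=np.radians(-9.5)/' h.py; cat >> h.py <<'E'
def knob(th,out):
    t=np.radians(35);u=np.array([np.cos(t),0,np.sin(t)]);n=np.array([-np.sin(t),0,np.cos(t)]);Y=np.array([0,1,0.])
    a=.6-th;b=np.cos(a)*u+np.sin(a)*Y
    Z=Ro.from_euler('z',CA).as_matrix(); R=Z@np.column_stack([-b,np.cross(n,b),-n])
    return cons(np.array([-12,0,79])+out*n),R
E
python3 - <<'E'
from h import *
T,R=knob(0,150);to(T,R);print(T,Ro.from_matrix(R).as_euler('xyz',degrees=True))
E
```

```text
time 9.0 shift [-16.2 -43.3  76.6] rot [0.718 0.49  2.862] F [-0.  -0.5 -0.4] open 40.1 q [ 17.  -1.   7.  96.   2. 180.]
[0.46630805 0.19398068 0.20187281] [-158.42779698   28.25477385 -149.63214955]
```

>>> {"fn": "servo_tool", "kwargs": {"motion": [[[0, 0, 0, 0, 0, -0.149], [0, 0, 0, 0, 0, -0.149], [0, 0, 0, 0, 0, -0.149], [0, 0, 0, 0, 0, -0.149], [0, 0, 0, 0, 0, -0.149]]]}}

```text
time: 9.5
ee_pos: [0.4915, 0.152, 0.2785]
tcp_rot: [179.6, -2.8, 59.5]
wrist_force: [0.5, 0.5, -0.2]
opening: 0.0397
```

>>> {"fn": "servo_tool", "kwargs": {"motion": [[[0, 0, 0, 0, 0, -0.149], [0, 0, 0, 0, 0, -0.149], [0, 0, 0, 0, 0, -0.149], [0, 0, 0, 0, 0, -0.149], [0, 0, 0, 0, 0, -0.149]]]}}

```text
time: 10.0
ee_pos: [0.4915, 0.1519, 0.2785]
tcp_rot: [177.8, -1.8, 102.2]
wrist_force: [0.5, -0.2, 0.8]
opening: 0.04
```

>>> {"fn": "servo_tool", "kwargs": {"motion": [[[0, 0, 0, 0, 0, -0.149], [0, 0, 0, 0, 0, -0.149], [0, 0, 0, 0, 0, -0.149], [0, 0, 0, 0, 0, -0.149], [0, 0, 0, 0, 0, -0.149]]]}}

```text
time: 10.5
ee_pos: [0.4915, 0.1519, 0.2785]
tcp_rot: [177.2, 0.2, 144.8]
wrist_force: [0.1, 0.3, -0.2]
opening: 0.0405
```

>>> {"fn": "servo_tool", "kwargs": {"motion": [[[0, 0, 0, 0, 0, -0.149], [0, 0, 0, 0, 0, -0.149], [0, 0, 0, 0, 0, -0.149], [0, 0, 0, 0, 0, -0.149], [0, 0, 0, 0, 0, -0.149]]]}}

```text
time: 11.0
ee_pos: [0.4915, 0.1519, 0.2785]
tcp_rot: [178.1, 2.1, -172.5]
wrist_force: [-0.3, -0.6, 0.3]
opening: 0.0399
```

```bash
python3 - <<'E'
from h import *
T,R=knob(0,150);to(T,R)
E
```

```text
time 11.0 shift [22.2 42.4 77.4] rot [ 0.293 -0.512 -0.307] F [-0.3 -0.6  0.3] open 39.9 q [16. -2.  7. 96.  2.  9.]
```

>>> {"fn": "servo_tool", "kwargs": {"motion": [[[0, 0, 0, 0.059, -0.102, -0.061], [0, 0, 0, 0.059, -0.102, -0.061], [0, 0, 0, 0.059, -0.102, -0.061], [0, 0, 0, 0.059, -0.102, -0.061], [0, 0, 0, 0.059, -0.102, -0.061]]]}}

```text
time: 11.5
ee_pos: [0.4915, 0.1521, 0.2792]
tcp_rot: [-158.1, 28.4, -149.9]
wrist_force: [-0.0, 0.1, 0.3]
opening: 0.04
```

```bash
python3 - <<'E'
from h import *
T,R=knob(0,110);to(T,R)
E
```

```text
time 11.5 shift [37.4 70.9 84.6] rot [-0.007  0.    -0.005] F [-0.   0.1  0.3] open 40.0 q [ 28. -28. -22.  67. -21.  -2.]
```

>>> {"fn": "servo_tool", "kwargs": {"motion": [[[12.5, 23.6, 28.2, 0, 0, 0], [12.5, 23.6, 28.2, 0, 0, 0], [12.5, 23.6, 28.2, 0, 0, 0], [0, 0, 0, 0, 0, 0]]]}}

```text
time: 11.9
ee_pos: [0.4859, 0.1899, 0.1627]
tcp_rot: [-158.4, 27.7, -150.0]
wrist_force: [-0.6, -0.5, 0.1]
opening: 0.0401
```

```bash
python3 - <<'E'
from h import *
import pickle
T,R=knob(0,70);to(T,R)
p=bot.camera('wrist');save(p,'w9.png');pickle.dump(p,open('w9.pkl','wb'))
for k in ((23,44),(-23,44),(34,22),(0,44)):
    t0,R0=knob(0,0); print(k,proj(p,t0-R0[:,0]*k[0]*1e-3-R0[:,2]*k[1]*1e-3).round(0))
E
```

```text
time 11.9 shift [-5.9 -2.6 36.4] rot [-0.004 -0.012 -0.002] F [-0.6 -0.5  0.1] open 40.1 q [ 33. -26. -33.  56. -23.   3.]
(23, 44) [314. 262.]
(-23, 44) [313. 201.]
(34, 22) [314. 262.]
(0, 44) [314. 232.]
```

View pics/w9.png

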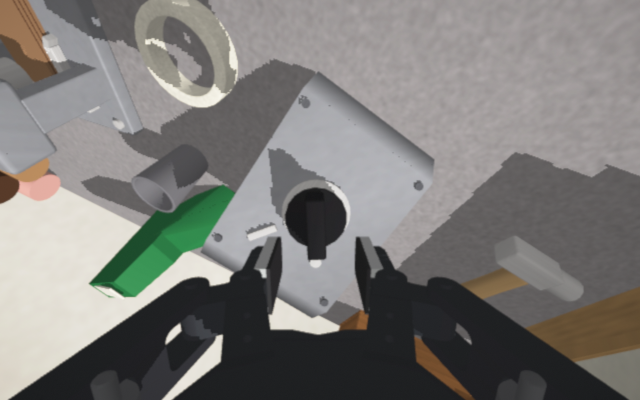

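>>> {"fn": "servo_tool", "kwargs": {"motion": [[[-3, -1.3, 18, 0, -0.006, 0], [-3, -1.3, 18, 0, -0.006, 0], [0, 0, 0, 0, 0, 0]]]}}

```text
time: 12.25
ee_pos: [0.5149, 0.1866, 0.1439]
tcp_rot: [-158.2, 28.8, -149.9]
wrist_force: [-1.0, 0.1, 0.9]
opening: 0.0401
```

```bash
python3 - <<'E'
from h import *
T,R=knob(0,42);to(T,R)
p=bot.camera('wrist');save(p,'w10.png')
E
```

```text
time 12.25 shift [ 6.5  3.5 32.3] rot [-0.005  0.008 -0.007] F [-1.   0.1  0.9] open 40.1 q [ 30. -23. -34.  51. -22.   0.]
```

View pics/w10.png

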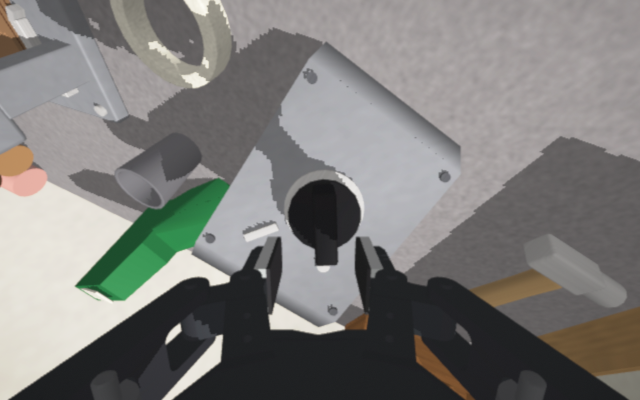

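>>> {"fn": "servo_tool", "kwargs": {"motion": [[[0, 0, 0, 0, 0, 0], [0, 0, 0, 0, 0, 0]]]}}

```text
time: 12.5
ee_pos: [0.5143, 0.1878, 0.1451]
tcp_rot: [-158.3, 28.9, -149.8]
wrist_force: [-0.4, 0.4, 0.4]
opening: 0.0399
```

```bash
python3 - <<'E'
from h import *
T,R=knob(0,42);to(T,R)
E
```

```text
time 12.5 shift [ 7.1  2.6 33.7] rot [-0.004  0.01  -0.006] F [-0.4  0.4  0.4] open 39.9 q [ 30. -23. -34.  51. -22.   0.]
```

>>> {"fn": "servo_tool", "kwargs": {"motion": [[[3.5, 1.5, 10, 0, 0.005, -0.003], [3.5, 1.5, 10, 0, 0.005, -0.003], [0, 0, 7, 0, 0, 0], [0, 0, 0, 0, 0, 0], [0, 0, 0, 0, 0, 0]]]}}

```text
time: 13.0
ee_pos: [0.523, 0.1845, 0.1165]
tcp_rot: [-158.2, 28.1, -149.7]
wrist_force: [0.2, -0.4, -0.3]
opening: 0.0399
```

```bash
python3 - <<'E'
from h import *
T,R=knob(0,42);to(T,R)
p=bot.camera('wrist');save(p,'w11.png')
p=bot.camera('scene');cv2.imwrite('pics/s11.png',cv2.resize(p['color'][150:290,280:440,::-1],None,fx=4.2,fy=4.2,interpolation=cv2.INTER_CUBIC))
E
```

```text
time 13.0 shift [-1.6 -1.1  5.1] rot [-0.004 -0.003  0.001] F [ 0.2 -0.4 -0.3] open 39.9 q [ 30. -21. -35.  48. -21.  -1.]
```

View pics/w11.png

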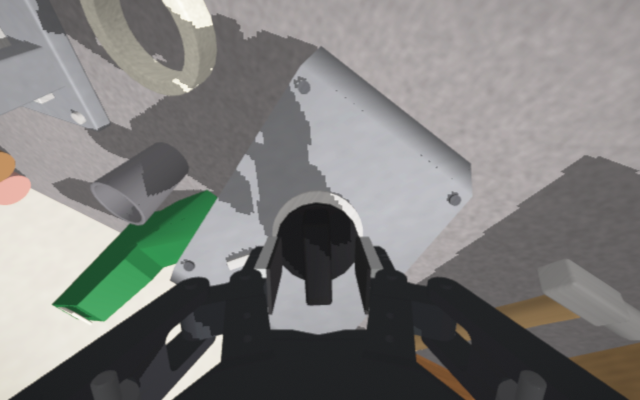

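View pics/s11.png

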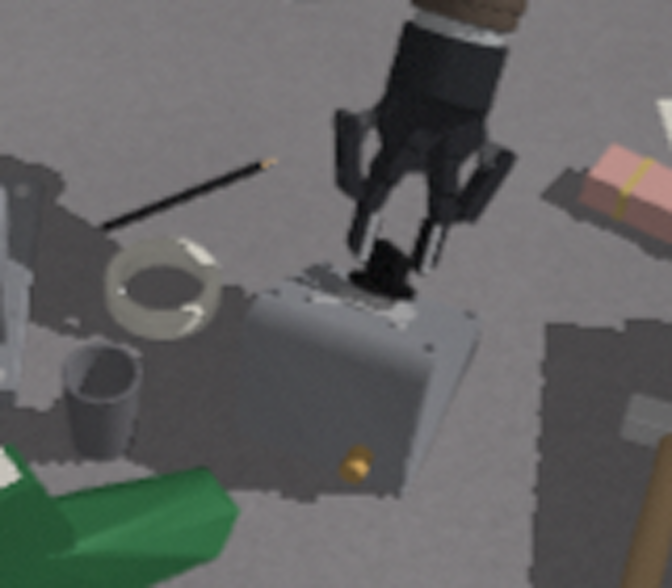

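The bar at (318,270) is centred between the fingers at (270,275) and (367,275). I'll advance and grip.

>>> {"fn": "servo_tool", "kwargs": {"motion": [[[-1, -0.4, 3, 0, 0, 0], [-0.5, 0, 2, 0, 0, 0], [0, 0, 0, 0, 0, 0]]]}}

```text
time: 13.4
ee_pos: [0.5272, 0.1844, 0.1135]
tcp_rot: [-158.2, 28.1, -149.7]
wrist_force: [-1.1, -0.0, 0.2]
opening: 0.04
```

>>> {"fn": "servo_tool", "kwargs": {"motion": [[[0, 0, 0, 0, 0, 0], [0, 0, 0, 0, 0, 0], [0, 0, 0, 0, 0, 0], [0, 0, 0, 0, 0, 0], [0, 0, 0, 0, 0, 0]]], "gripper": 8, "newtons": 50}}

```text
time: 13.9
ee_pos: [0.5271, 0.1845, 0.1138]
tcp_rot: [-158.2, 28.1, -149.6]
wrist_force: [-3.2, -0.7, 3.7]
opening: 0.0127
```

```bash
python3 - <<'E'
from h import *
T,R=knob(0,42);to(T,R)
p=bot.camera('wrist');save(p,'w12.png')
E
```

```text
time 13.9 shift [ 0.3 -0.6  0.6] rot [-0.004 -0.002  0.001] F [-3.2 -0.7  3.7] open 12.7 q [ 29. -21. -35.  47. -21.  -1.]
```

View pics/w12.png

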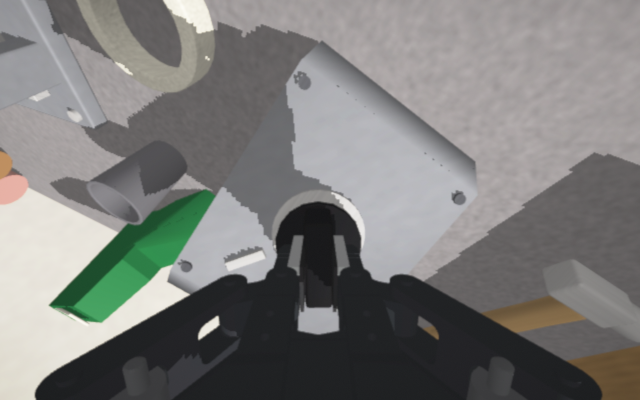

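>>> {"fn": "servo_tool", "kwargs": {"motion": [[[0, 0, 2, 0, 0, 0], [0, 0, 2, 0, 0, 0], [0, 0, 2, 0, 0, 0], [0, 0, 1, 0, 0, 0], [0, 0, 0, 0, 0, 0]]]}}

```text
time: 14.45
ee_pos: [0.5312, 0.1837, 0.1079]
tcp_rot: [-158.2, 28.1, -149.6]
wrist_force: [-6.1, -1.7, 5.4]
opening: 0.0128
```

```bash
python3 - <<'E'
from h import *
T,R=knob(0,42);d,r=to(T,R);t,Rc,o=pose();print('axial force',-Rc[:,2]@o['wrist_force'])
p=bot.camera('wrist');save(p,'w13.png')
E
```

```text
time 14.45 shift [ 0.3 -0.6 -6.6] rot [-0.004 -0.002  0.   ] F [-6.1 -1.7  5.4] open 12.8 q [ 29. -20. -35.  46. -21.  -1.]
axial force 7.7432074642977655
```

View pics/w13.png

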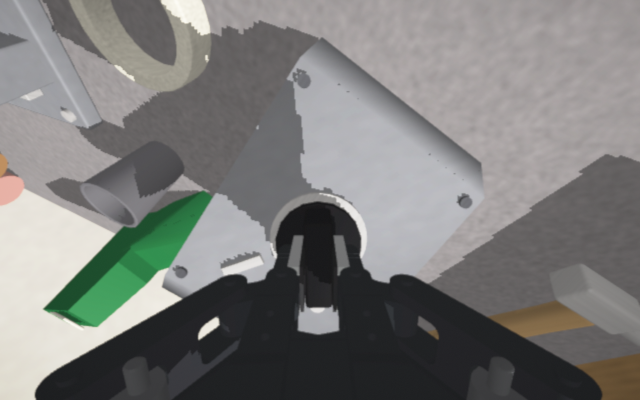

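>>> {"fn": "servo_tool", "kwargs": {"motion": [[[0, 0, 1, 0, 0, 0], [0, 0, 0.7, 0, 0, 0], [0, 0, 0, 0, 0, 0]]]}}

```text
time: 14.8
ee_pos: [0.5318, 0.1837, 0.1072]
tcp_rot: [-158.2, 28.1, -149.6]
wrist_force: [-16.2, -1.6, 12.5]
opening: 0.0131
```

```bash
python3 - <<'E'
from h import *
T,R=knob(0,42);d,r=to(T,R);t,Rc,o=pose();print('axial force',-Rc[:,2]@o['wrist_force'])
E
```

```text
time 14.8 shift [ 0.4 -0.5 -7.6] rot [-0.004 -0.002  0.001] F [-16.2  -1.6  12.5] open 13.1 q [ 29. -20. -35.  46. -21.  -1.]
axial force 19.222249901341794
```

Fully pressed (19 N, stiff). Now I turn.

>>> {"fn": "servo_tool", "kwargs": {"motion": [[[0, 0, 0, 0, 0, 0.1], [0, 0, 0, 0, 0, 0.1], [0, 0, 0, 0, 0, 0.1], [0, 0, 0, 0, 0, 0]]]}}

```text
time: 15.2
ee_pos: [0.5319, 0.1835, 0.1073]
tcp_rot: [-168.1, 33.2, -169.0]
wrist_force: [-15.9, -2.4, 13.1]
opening: 0.013
```

```bash
python3 - <<'E'
from h import *
T,R=knob(0,42);d,r=to(T,R);t,Rc,o=pose();print('axial force',-Rc[:,2]@o['wrist_force'],o['torque'])
p=bot.camera('wrist');save(p,'w14.png')
E
```

```text
time 15.2 shift [ 0.3 -0.4 -7.6] rot [-0.005 -0.001 -0.303] F [-15.9  -2.4  13.1] open 13.0 q [ 29. -20. -35.  46. -21.  16.]
axial force 19.53009458957113 [-0.79682335  1.68186973 -0.78348715]
```

View pics/w14.png

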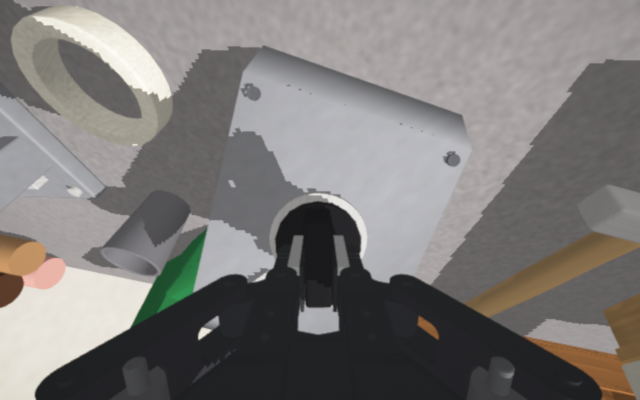

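>>> {"fn": "servo_tool", "kwargs": {"motion": [[[0, 0, 0, 0, 0, 0.1], [0, 0, 0, 0, 0, 0.1], [0, 0, 0, 0, 0, 0.1], [0, 0, 0, 0, 0, 0.1], [0, 0, 0, 0, 0, 0.1]]]}}

```text
time: 15.75
ee_pos: [0.5318, 0.1832, 0.1073]
tcp_rot: [172.2, 34.3, 156.3]
wrist_force: [-17.7, -5.5, 14.3]
opening: 0.0125
```

>>> {"fn": "servo_tool", "kwargs": {"motion": [[[0, 0, 0, 0, 0, 0.1], [0, 0, 0, 0, 0, 0.1], [0, 0, 0, 0, 0, 0.1], [0, 0, 0, 0, 0, 0.1], [0, 0, 0, 0, 0, 0]]]}}

```text
time: 16.25
ee_pos: [0.5317, 0.183, 0.1072]
tcp_rot: [158.6, 28.4, 130.4]
wrist_force: [-18.8, -5.5, 15.6]
opening: 0.013
```

```bash
python3 - <<'E'
from h import *
T,R=knob(1.2,42);d,r=to(T,R);t,Rc,o=pose();print('axial force',-Rc[:,2]@o['wrist_force'],o['torque'])
p=bot.camera('wrist');save(p,'w15.png')
E
```

```text
time 16.25 shift [ 0.  -0.  -7.6] rot [-0.004  0.004 -0.003] F [-18.8  -5.5  15.6] open 13.0 q [ 29. -20. -35.  46. -21.  67.]
axial force 22.822297357907118 [-1.28846457  1.99472264 -1.18114352]
```

View pics/w15.png

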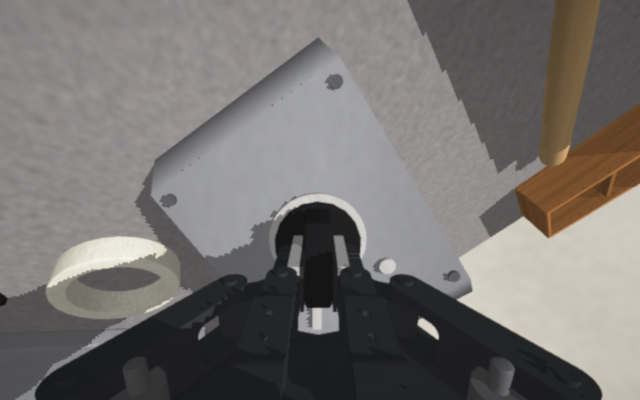

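The ridge sits right under the nose at (316,318). I'll let it rise.

>>> {"fn": "servo_tool", "kwargs": {"motion": [[[0, 0, -3, 0, 0, 0], [0, 0, -3, 0, 0, 0], [0, 0, -2.5, 0, 0, 0], [0, 0, -1, 0, 0, 0], [0, 0, 0, 0, 0, 0]]]}}

```text
time: 16.8
ee_pos: [0.5269, 0.1838, 0.1139]
tcp_rot: [158.6, 28.5, 130.5]
wrist_force: [0.6, -4.9, 1.2]
opening: 0.0127
```

```bash
python3 - <<'E'
from h import *
T,R=knob(1.2,42);d,r=to(T,R);t,Rc,o=pose();print('axial force',-Rc[:,2]@o['wrist_force'],o['torque'])
E
```

```text
time 16.8 shift [-0.1  0.1  0.7] rot [-0.004  0.004  0.   ] F [ 0.6 -4.9  1.2] open 12.7 q [ 29. -21. -35.  47. -21.  68.]
axial force 0.1901460470502136 [-0.79610274  0.23975525 -0.51076531]
```

>>> {"fn": "servo_tool", "kwargs": {"motion": [[[0, 0, 0, 0, 0, 0], [0, 0, 0, 0, 0, 0], [0, 0, 0, 0, 0, 0], [0, 0, 0, 0, 0, 0]]], "gripper": 45}}

```text
time: 17.2
ee_pos: [0.5267, 0.1847, 0.1144]
tcp_rot: [158.6, 28.4, 130.6]
wrist_force: [0.9, 1.1, 0.4]
opening: 0.045
```

>>> {"fn": "servo_tool", "kwargs": {"motion": [[[0, 0, -15, 0, 0, 0], [0, 0, -25, 0, 0, 0], [0, 0, -30, 0, 0, 0], [0, 0, -30, 0, 0, 0], [0, 0, 0, 0, 0, 0]]]}}

```text
time: 17.7
ee_pos: [0.4701, 0.1957, 0.2006]
tcp_rot: [158.2, 28.5, 130.5]
wrist_force: [0.4, 0.2, 0.4]
opening: 0.045
```

```bash
python3 - <<'E'
from h import *
import pickle
T,R=knob(1.2,42);d,r=to(T,R)
p=bot.camera('wrist');save(p,'w16.png');pickle.dump(p,open('w16.pkl','wb'))
for th in (1.08,1.2,1.3):
  for k in ((23,44),(-23,44),(-23,36)):
    t0,R0=knob(th,0); print(th,k,proj(p,t0-R0[:,0]*k[0]*1e-3-R0[:,2]*k[1]*1e-3).round(1))
E
```

```text
time 17.7 shift [  0.9  -3.4 105. ] rot [ 0.003  0.004 -0.001] F [0.4 0.2 0.4] open 45.0 q [ 35. -28. -30.  61. -24.  73.]
1.08 (23, 44) [317.3 231.9]
1.08 (-23, 44) [310.4 179.7]
1.08 (-23, 36) [310.7 177.7]
1.2 (23, 44) [314.1 232.1]
1.2 (-23, 44) [313.8 179.5]
1.2 (-23, 36) [314.  177.5]
1.3 (23, 44) [311.4 231.9]
1.3 (-23, 44) [316.6 179.6]
1.3 (-23, 36) [316.7 177.7]
```

View pics/w16.png

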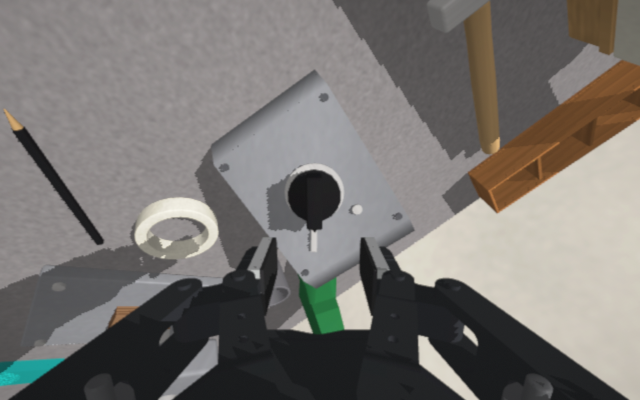

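```bash
python3 - <<'E'
import cv2
a=cv2.imread('pics/w16.png').astype(float)
c=a[155:260,270:370]*1.8; c=c.clip(0,255).astype('uint8')
cv2.imwrite('pics/w16c.png',cv2.resize(c,None,fx=5.5,fy=5.5,interpolation=cv2.INTER_CUBIC))
E
```

```text
(no output)
```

View pics/w16c.png

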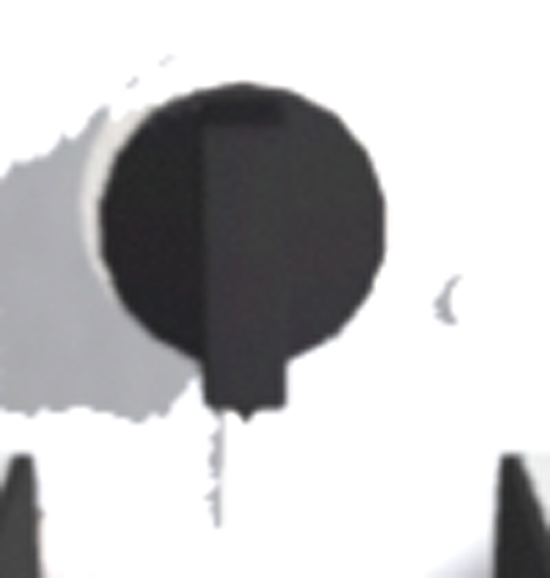

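```bash
python3 - <<'E'
from h import *
import pickle
p=pickle.load(open('w16.pkl','rb'))
for pr in (0,8):
    t0,R0=knob(1.2,0)
    f=lambda x,y,o: proj(p,t0+(-R0[:,0]*x+R0[:,1]*y-R0[:,2]*(o-pr))*1e-3)
    print(pr,'flange w',f(0,25,18)-f(0,-25,18),'bar w',f(23,7,44)-f(23,-7,44),'bar l',f(23,0,44)-f(-23,0,44),'nose', f(34,0,20), 'ridge end',proj(p,t0+(-R0[:,0]*37+-R0[:,2]*3)*1e-3),'flange bottom to bar top', f(25,0,18),f(-25,0,18))
T,R=knob(1.2,42);to(T,R)
p=bot.camera('wrist');print(np.array(p['t'])-pickle.load(open('w16.pkl','rb'))['t'])
E
```

```text
0 flange w [ 5.40767076e+01 -5.14217022e-02] bar w [16.30338262 -0.01716671] bar l [ 0.25849523 52.58089256] nose [314.44813517 233.10285233] ridge end [314.64708177 229.3364738 ] flange bottom to bar top [314.43159658 223.48009698] [314.19670668 171.35686617]
8 flange w [ 5.25284270e+01 -4.95924566e-02] bar w [15.80187967 -0.01647367] bar l [ 0.24410154 51.06357574] nose [314.53889744 229.92974993] ridge end [314.64708177 229.3364738 ] flange bottom to bar top [314.52301192 220.56885321] [314.29988625 169.82284563]
time 17.75 shift [  0.2  -2.4 103.1] rot [0.001 0.004 0.   ] F [-0.1  0.6 -0.4] open 44.6 q [ 35. -28. -30.  61. -24.  73.]
[ 0.00082682  0.00043614 -0.00070647]
```

```bash
python3 - <<'E'
from h import *
import pickle
p=bot.camera('wrist');pickle.dump(p,open('w17.pkl','wb'));save(p,'w17.png')
t0,R0=knob(1.2,0); t1,R1=knob(0,0)
print('stud',proj(p,t0+(-R1[:,0]*46-R1[:,2]*3)*1e-3),'ridge out',proj(p,t0+(-R0[:,0]*63-R0[:,2]*3)*1e-3))
for pr in (0,8):
    f=lambda x,y,o: proj(p,t0+(-R0[:,0]*x+R0[:,1]*y-R0[:,2]*(o-pr))*1e-3)
    print(pr,'flange far',f(-25,0,18),'L/R',f(0,25,18),f(0,-25,18),'bar',f(23,0,44),f(-23,0,44))
a=cv2.imread('pics/w17.png').astype(float)
cv2.imwrite('pics/w17c.png',cv2.resize((a[155:260,270:370]*1.2).clip(0,255).astype('uint8'),None,fx=5.5,fy=5.5,interpolation=cv2.INTER_CUBIC))
p=bot.camera('scene');a=p['color'][180:280,320:420,::-1];cv2.imwrite('pics/s17.png',cv2.resize(a,None,fx=5.5,fy=5.5,interpolation=cv2.INTER_CUBIC))
a=cv2.imread('pics/scene0.png')[180:280,320:420];cv2.imwrite('pics/s17b.png',cv2.resize(a,None,fx=5.5,fy=5.5,interpolation=cv2.INTER_CUBIC))
E
```

```text
stud [360.44197554 212.6898188 ] ridge out [316.81212191 255.39582703]
0 flange far [316.65233694 173.54595201] L/R [343.99300804 200.56935072] [289.35661276 200.48446878] bar [316.45188478 235.01429221] [316.40793982 181.95708396]
8 flange far [316.7185871  171.94126106] L/R [343.26642291 198.22413749] [290.2105602  198.14285558] bar [316.5275052 231.4215233] [316.48911125 179.90925968]
```

View pics/w17c.png

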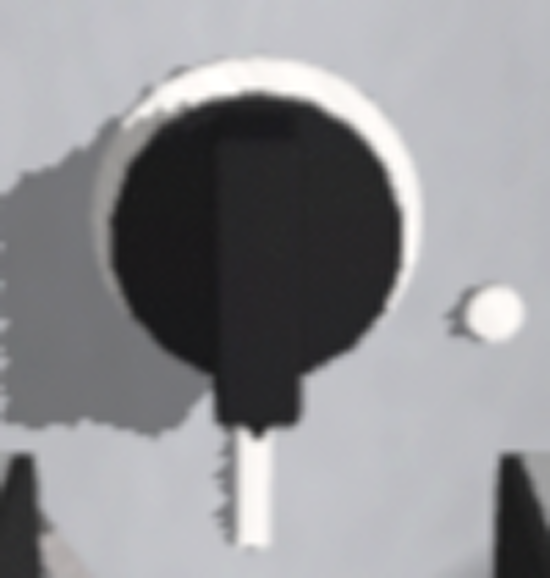

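View pics/s17.png

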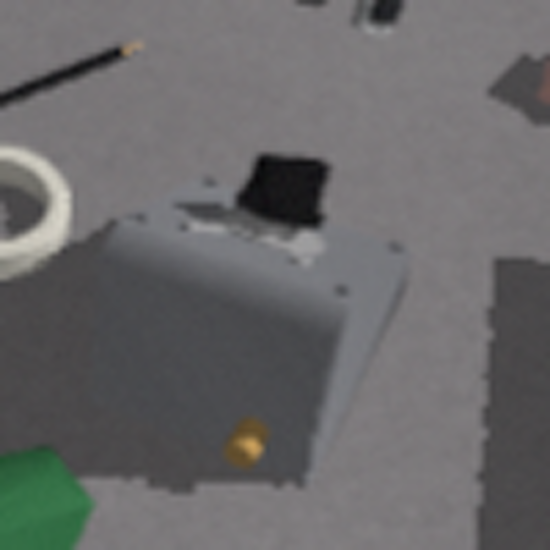

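View pics/s17b.png

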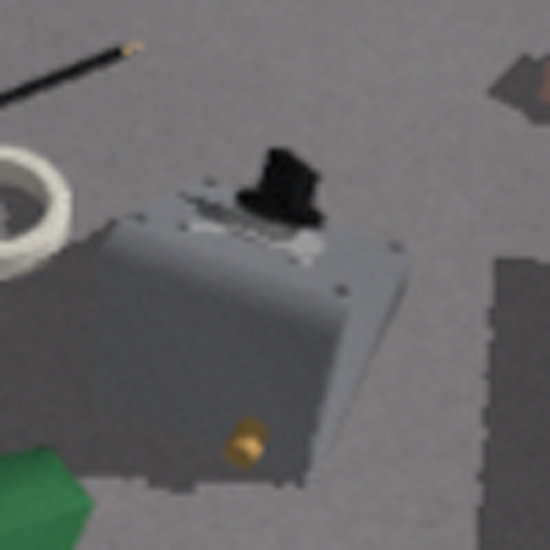

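In the scene view the flange-to-panel gap is the same before and after (flange edge at (322,222) in both), and the bar points along the ridge. So it is clicked up. Next is the plunger.

```bash
python3 - <<'E'
from h import *
R=Rt(np.radians(136),0)
T=press([45,0,230]);print(T);d,r=to(T,R)
t,Rc,o=pose();print('world up in tool',Rc.T@[0,0,1])
E
```

```text
[ 0.60576945 -0.16004843  0.23      ]
time 17.9 shift [-330.8 -169.7   83.3] rot [0.341 0.506 0.002] F [-0.4 -0.3 -0. ] open 44.8 q [ 35. -28. -31.  61. -24.  73.]
world up in tool [-0.47578116  0.32001194 -0.819283  ]
```

Rise 80 mm first while untilting.

>>> {"fn": "servo_tool", "kwargs": {"motion": [[[-20, 14, -35, 0.068, 0.101, 0], [-16, 11, -37, 0.068, 0.101, 0], [0, 0, 0, 0.068, 0.101, 0], [0, 0, 0, 0.068, 0.101, 0], [0, 0, 0, 0.068, 0.101, 0]]], "gripper": 0}}

```text
time: 18.4
ee_pos: [0.4704, 0.195, 0.2767]
tcp_rot: [179.7, 0.4, 136.0]
wrist_force: [0.2, 0.5, -0.4]
opening: -0.0003
```

```bash
python3 - <<'E'
from h import *
to(press([45,0,260]),Rt(np.radians(136),0))
E
```

```text
time 18.4 shift [-343.8 -161.7   18.1] rot [0.005 0.006 0.001] F [ 0.2  0.5 -0.4] open -0.3 q [23. -0.  8. 97. -0. 67.]
```

>>> {"fn": "servo_tool", "kwargs": {"motion": [[[-38, -18, 0, 0, 0, 0], [-38, -18, 0, 0, 0, 0], [-38, -18, 0, 0, 0, 0], [-38, -18, 0, 0, 0, 0], [-38, -18, 0, 0, 0, 0]]]}}

```text
time: 18.9
ee_pos: [0.545, -0.0036, 0.2769]
tcp_rot: [179.6, 0.5, 136.1]
wrist_force: [-0.5, -0.2, -0.6]
opening: -0.0001
```

>>> {"fn": "servo_tool", "kwargs": {"motion": [[[-38, -18, 0, 0, 0, 0], [-38, -18, 0, 0, 0, 0], [-38, -18, 0, 0, 0, 0], [-38, -18, 0, 0, 0, 0], [0, 0, 0, 0, 0, 0]]]}}

```text
time: 19.4
ee_pos: [0.6049, -0.1635, 0.276]
tcp_rot: [179.7, 0.5, 135.8]
wrist_force: [0.5, 0.5, -0.5]
opening: -0.0001
```

>>> {"fn": "servo_tool", "kwargs": {"motion": [[[0, 0, 0, 0, 0, 0], [0, 0, 0, 0, 0, 0]]]}}

```text
time: 19.6
ee_pos: [0.6038, -0.1583, 0.2788]
tcp_rot: [179.6, 0.6, 136.1]
wrist_force: [-0.2, -0.1, 0.4]
opening: -0.0001
```

```bash
python3 - <<'E'
from h import *
import pickle
to(press([45,0,205]),Rt(np.radians(136),0))
p=bot.camera('wrist');save(p,'w18.png');pickle.dump(p,open('w18.pkl','wb'))
print(proj(p,press([45,0,181])),proj(p,press([45,0,137])))
E
```

```text
time 19.6 shift [-1.9 -0.4 73.8] rot [0.007 0.01  0.002] F [-0.2 -0.1  0.4] open -0.1 q [-15.  16.  26.  99.   0.  29.]
[316.78284094 210.68473258] [316.72064203 196.31040197]
```

View pics/w18.png

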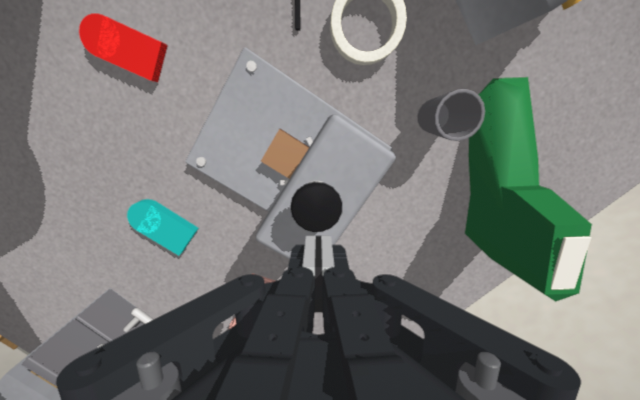

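The plunger dome is at (316,206), within about 2 mm of the prediction. The block's near end is still seated. I'll descend.

>>> {"fn": "servo_tool", "kwargs": {"motion": [[[0, 0, 25, 0.002, 0.005, 0], [0, 0, 25, 0.002, 0.005, 0], [0, 0, 18, 0, 0, 0], [0, 0, 0, 0, 0, 0], [0, 0, 0, 0, 0, 0]]]}}

```text
time: 20.15
ee_pos: [0.6044, -0.1579, 0.2124]
tcp_rot: [179.8, 0.1, 136.2]
wrist_force: [-0.9, 0.2, 0.2]
opening: 0.0003
```

```bash
python3 - <<'E'
from h import *
to(press([45,0,200]),Rt(np.radians(136),0))
p=bot.camera('wrist');save(p,'w19.png')
E
```

```text
time 20.15 shift [-2.5 -0.7 12.4] rot [0.004 0.001 0.003] F [-0.9  0.2  0.2] open 0.3 q [-15.  15.  17.  92.   0.  29.]
```

View pics/w19.png

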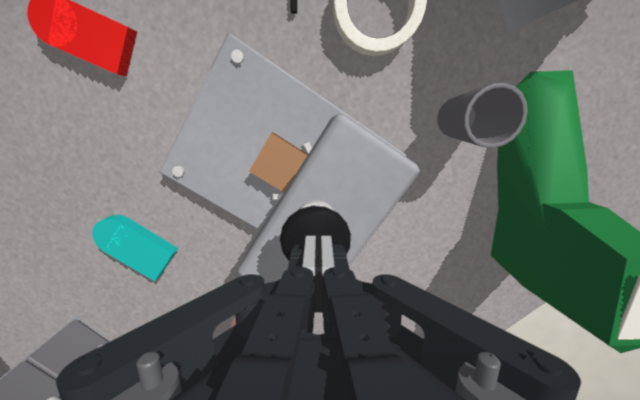

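>>> {"fn": "servo_tool", "kwargs": {"motion": [[[-0.5, -1, 5, 0, 0, 0], [0, 0, 5, 0, 0, 0], [0, 0, 3, 0, 0, 0], [0, 0, 3, 0, 0, 0], [0, 0, 0, 0, 0, 0]]]}}

```text
time: 20.7
ee_pos: [0.6044, -0.1599, 0.1959]
tcp_rot: [179.8, 0.1, 136.1]
wrist_force: [-0.6, 0.6, 5.1]
opening: -0.0003
```

>>> {"fn": "servo_tool", "kwargs": {"motion": [[[0, 0, 3, 0, 0, 0], [0, 0, 3, 0, 0, 0], [0, 0, 2, 0, 0, 0], [0, 0, 0, 0, 0, 0]]]}}

```text
time: 21.1
ee_pos: [0.6045, -0.1598, 0.1887]
tcp_rot: [179.8, 0.1, 136.1]
wrist_force: [-1.0, 0.0, 9.0]
opening: 0.0
```

>>> {"fn": "servo_tool", "kwargs": {"motion": [[[0, 0, 2, 0, 0, 0], [0, 0, 1, 0, 0, 0], [0, 0, 0, 0, 0, 0]]]}}

```text
time: 21.4
ee_pos: [0.6045, -0.1599, 0.1862]
tcp_rot: [179.7, 0.2, 136.1]
wrist_force: [-2.4, -0.1, 10.9]
opening: 0.0002
```

>>> {"fn": "servo_tool", "kwargs": {"motion": [[[0, 0, 1, 0, 0, 0], [0, 0, 0.5, 0, 0, 0], [0, 0, 0, 0, 0, 0]]]}}

```text
time: 21.7
ee_pos: [0.6045, -0.1599, 0.1854]
tcp_rot: [179.7, 0.2, 136.1]
wrist_force: [-3.9, 0.3, 13.3]
opening: 0.0003
```

>>> {"fn": "servo_tool", "kwargs": {"motion": [[[0, 0, 1, 0, 0, 0], [0, 0, 0.5, 0, 0, 0], [0, 0, 0, 0, 0, 0]]]}}

```text
time: 22.0
ee_pos: [0.6046, -0.1599, 0.1853]
tcp_rot: [179.7, 0.3, 136.1]
wrist_force: [-6.6, 1.1, 21.4]
opening: -0.0001
```

>>> {"fn": "servo_tool", "kwargs": {"motion": [[[0, 0, 0.5, 0, 0, 0], [0, 0, 0, 0, 0, 0], [0, 0, 0, 0, 0, 0], [0, 0, 0, 0, 0, 0], [0, 0, 0, 0, 0, 0]]]}}

```text
time: 22.5
ee_pos: [0.6046, -0.1599, 0.1852]
tcp_rot: [179.7, 0.3, 136.1]
wrist_force: [-7.2, 1.0, 23.8]
opening: 0.0001
```

At the stop: 24 N, no further motion, held over 0.5 s. One check while still held.

```bash
python3 - <<'E'
from h import *
p=bot.camera('wrist');save(p,'w20.png')
p=bot.camera('top');a=p['color'][130:260,220:450,::-1];cv2.imwrite('pics/t20.png',cv2.resize(a,None,fx=3.4,fy=3.4,interpolation=cv2.INTER_CUBIC))
E
```

```text
(no output)
```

View pics/w20.png

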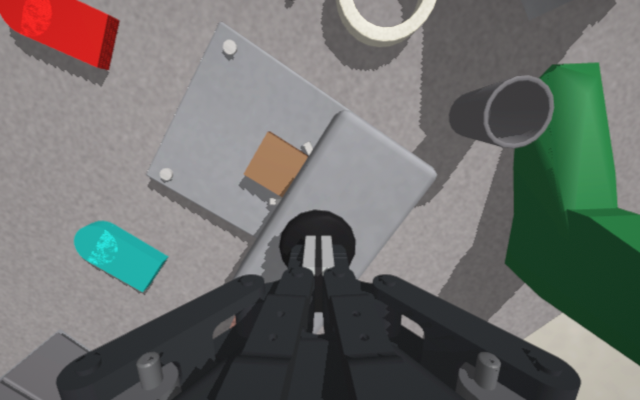

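View pics/t20.png

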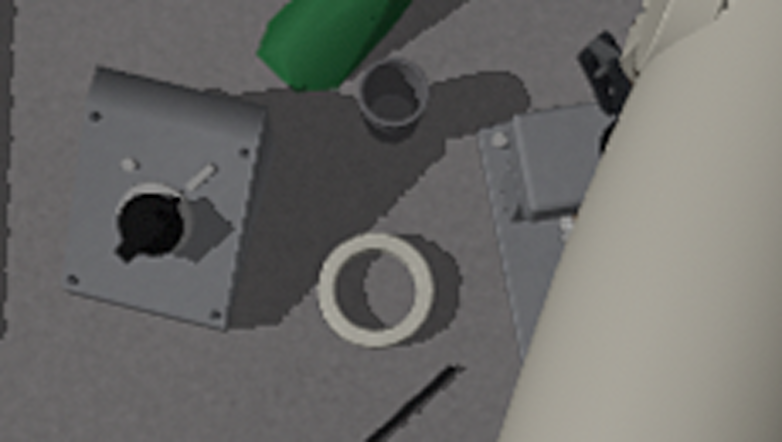

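The dome shows no gap above the head, the selector points to the ridge, and the block is seated. Releasing.

>>> {"fn": "servo_tool", "kwargs": {"motion": [[[0, 0, -4, 0, 0, 0], [0, 0, -6, 0, 0, 0], [0, 0, -15, 0, 0, 0], [0, 0, -30, 0, 0, 0], [0, 0, -30, 0, 0, 0]]]}}

```text
time: 23.1
ee_pos: [0.6037, -0.1598, 0.2664]
tcp_rot: [179.8, -0.0, 136.1]
wrist_force: [1.1, -0.0, 0.4]
opening: -0.0003
```

>>> {"fn": "servo_tool", "kwargs": {"motion": [[[40, 0, -10, 0, 0, 0], [40, 0, -10, 0, 0, 0], [40, 0, 0, 0, 0, 0], [0, 0, 0, 0, 0, 0], [0, 0, 0, 0, 0, 0]]]}}

```text
time: 23.6
ee_pos: [0.5173, -0.0763, 0.2864]
tcp_rot: [179.8, 0.1, 136.2]
wrist_force: [-0.2, -0.8, -0.1]
opening: 0.0004
```

```bash
python3 - <<'E'
from h import *
import pickle
p=bot.camera('wrist');save(p,'w21.png')
p=bot.camera('scene');a=p['color'][130:330,180:480,::-1];cv2.imwrite('pics/s21.png',cv2.resize(a,None,fx=2.66,fy=2.66,interpolation=cv2.INTER_CUBIC))
print(pose()[2]['wrist_force'])
E
```

```text
[ 0.52507719  0.59680226 -0.00527149]
```

View pics/w21.png

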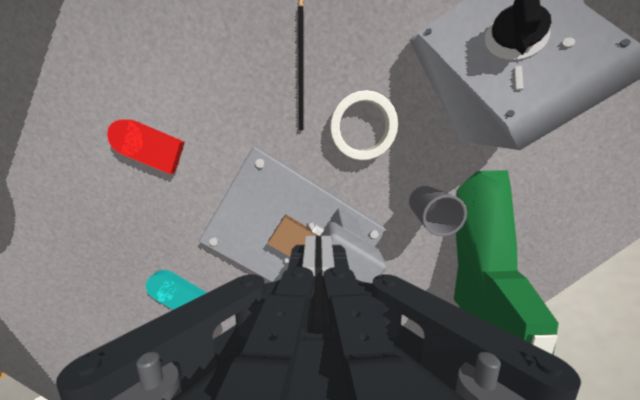

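View pics/s21.png

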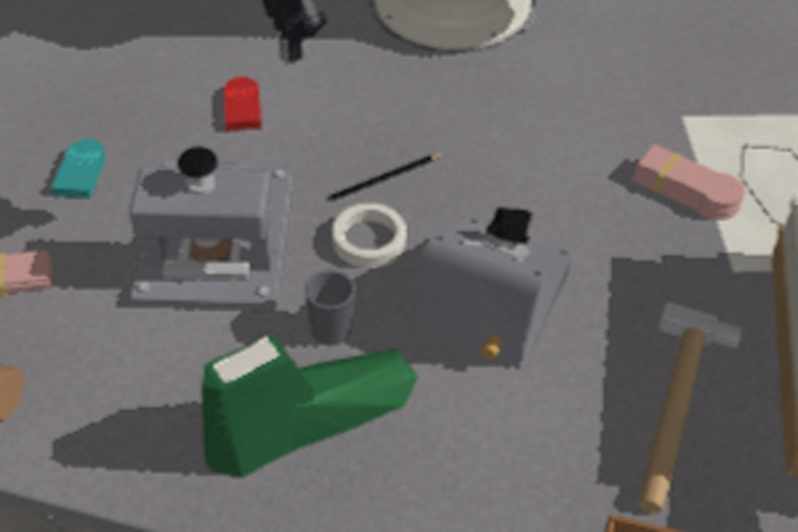

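The plunger is back up at (198,162), as at the start. The block's rounded tip is at the fence (210,248), the selector is at the ridge and up, and the bystanders are where they were. Handing in.

```bash
python3 - <<'E'
from workcell import bot
print(bot.job_done())
E
```

```text
the job is handed in; nothing more can be done
None
```

I carried out the job in the required order and handed it in at about 24 s of the 62 s allowed. No verdict came back.

- **Block:** I pushed the brown heel block square into the guides until it stopped firmly against the fence. I pushed harder than needed there, up to about 70 N at the wrist, below the 120 N limit. It last measured centred and square, with its near end 1–2 mm short of the nominal home position; the same view read the guide lip about 1 mm short.
- **Selector:** I pressed the knob to its stop (19 N, stiff) before turning it, turned it 1.2 rad clockwise to the ridge, and let it rise.
- **Plunger:** I pressed the plunger to its stop, where it read 24 N and moved no further, and held it there for over 0.5 s before releasing.

In the last pictures the plunger was up, the block was still at the fence, and the selector pointed along the ridge. The bystanders had not visibly moved, and the arm was clear with about zero force.

**One check disagreed:** from the size of the knob in the wrist picture, I could not tell whether it was up or pressed. The scene view before and after, and the tool's height and force as the knob rose, both showed it up.

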